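# Put the folding key sets away in their case and rack it

### The arm

A 6-joint arm with a two-finger parallel gripper is mounted at the origin on the work surface. World frame = base frame: x ahead of the robot, y to its left, z up, the work surface at z = 0. Lengths are in m, angles in rad, forces in N, time in s.
With the tool pointing down it reaches from about 0.425 to 0.95 m from the base axis. Payload 3.5 kg.
Tool frame: the origin (TCP) lies at the very end of the fingers, on their centre line; the grasp point (between the pads) lies 19 mm behind it (ctrl.grip_point_offset is the distance from the TCP to the grasp point, in m); z points along the fingers, y is the line along which they close (so a half turn about z gives the same grasp; the last joint's range is limited). The gripper opens to 85 mm and grips with 20 to 120 N. Pads are 22 mm wide; open, the fingers measure 114 mm over their backs; the gripper's body (76 mm by 85 mm) begins 54 mm behind the grasp point. The pads swing forward as they close: fully open they stand 13 mm farther back than shut.
Start: joints at [-1.388, 0.286, 1.577, -0, 1.279, -0.15], TCP at [0.221, -0.638, 0.231] pointing down, gripper open.
Joint ranges: [-2.77, 2.77], [-0.9, 2.22], [0.21, 2.48], [-1.53, 4.67], [0.24, 2.81], [-2.84, 2.84]. Speed limits (rad/s): [2.79, 2.79, 3.14, 3.14, 3.14, 3.14].

### API

Orientations are given as a unit quaternion [x, y, z, w].
In Python, from plant import ctrl gives the robot as it stands. The module is installed in compiled form; this text tells all that it offers.
- The arm moves only by the shell command python3 -m pendant 'ROWS' [OPENING] [FORCE]. ROWS is JSON, a list of rows, each an object of numbers: "dx", "dy", "dz": the shift along the tool's x, y, z in cm; "twist": the turn about the tool's z in degrees. A call has 1 to 10 rows; each row is the pose to reach, as a shift and turn from the pose commanded when the call began, along the tool's axes at that moment; what a row does not reach only later rows make up. A row lasts 1/8 s, in which the tool goes at most 62.5 mm and 10.7 degrees, less where a joint would pass 70% of its speed; a pose out of reach is approached as far as the arm can. A call with a gripper value outside its range is refused whole. OPENING is the opening in per cent of the stroke, from 0 (shut) to 100 (fully open), set as the call begins (- or left out, the last holds). The fingers move at their own pace and stop on an object; FORCE is the grip in N (left out, the last holds). Time passes only in rows, so rows that repeat a pose let the fingers close. It gives the time, the measured TCP pose, the force, the opening and the grip force at its end, in the units of the state.
- ctrl.get_state(): the state, without advancing time (a new reading comes with each control period).
- ctrl.read_camera(name): name is "side" or "top"; returns a dict with "img" (420x560x3 uint8, red, green, blue), "depth" (420x560 float32, m along the optical axis (not along the pixel's ray), 0 where there is no reading), "camera_matrix" (3x3 intrinsics, pixels), "xyz" and "rotation" of the camera in the world. Camera axes: x right, y up, looking along -z (the intrinsics and any distortion apply to the point x, -y, -z); pixel columns grow to the right and rows downward; lengths in m; the calibration is good to about 2 mm. A picture is of the moment at which its call begins.
- ctrl.sign_off(): hands the job in; it is judged then, once.
The state is a dict: "time": time; "qpos": joint angles; "dq": joint speeds; "joint_efforts": joint torques, N m; "eef_pos": TCP position; "tcp_rot": TCP orientation; "contact_force": force on the tool from outside, world axes, zero at the start; "wrist_torque": the same for the moment, N m; "opening": opening from 0.0 (shut) to 1.0 (fully open); "finger_force": force on a finger pad.
Only numpy, scipy, OpenCV 4.12 (cv2) and the standard library are available. Lean on these libraries where they do the work, as an engineer would, in place of code of your own. Each camera call takes 0.05 s, during which the arm holds its last target. There are 200 camera calls.

### The job

Clear up the folding hex-key sets lying about the bench (three or four of them): fold the loose key of each fully back into its handle and lay the set flat in one of the compartments of the open case. When all are in, shut the case's lid, slide the case by its handle fully home into the free bay of the rack, and swing the bay's catch shut in front of it so that it cannot slide out. Leave the bottle, the jar and the parts bin where they are.

Things in the scene. Friction and masses are not known exactly. Their poses are not given: they have to be found in the camera images.
- set1_mid (a point): Folding hex-key set 1 (may be absent): black handle 90 x 30 x 20 mm (long x wide x thick) lying on its wide side, about 110 g. Point: middle of the handle, 10 mm above its underside. x: along the handle to the end with the loose key's pivot; y: the side where that key swings out; z: up as it first lies. Pivot at x +38, y +10 mm from this point.
- set1_key (a joint): Loose steel key of set 1, 74 mm from pivot to tip, 7 wide, 6 thick, half-way up the handle. Angle: 0 = folded back along the handle, 1.7 mm inside its edge; 1.57 = square out to +y. Light friction hinge (0.01 N m), stays as left; a light push folds it without holding the handle, and squeezing the handle across its width presses it home.
- set2_mid (a point): Folding hex-key set 2 (may be absent): black handle 90 x 30 x 20 mm (long x wide x thick) lying on its wide side, about 110 g. Point: middle of the handle, 10 mm above its underside. x: along the handle to the end with the loose key's pivot; y: the side where that key swings out; z: up as it first lies. Pivot at x +38, y +10 mm from this point.
- set2_key (a joint): Loose steel key of set 2, 74 mm from pivot to tip, 7 wide, 6 thick, half-way up the handle. Angle: 0 = folded back along the handle, 1.7 mm inside its edge; 1.57 = square out to +y. Light friction hinge (0.01 N m), stays as left; a light push folds it without holding the handle, and squeezing the handle across its width presses it home.
- set3_mid (a point): Folding hex-key set 3 (may be absent): black handle 80 x 28 x 18 mm (long x wide x thick) lying on its wide side, about 85 g. Point: middle of the handle, 9 mm above its underside. x: along the handle to the end with the loose key's pivot; y: the side where that key swings out; z: up as it first lies. Pivot at x +33, y +9 mm from this point.
- set3_key (a joint): Loose steel key of set 3, 64 mm from pivot to tip, 7 wide, 6 thick, half-way up the handle. Angle: 0 = folded back along the handle, 1.7 mm inside its edge; 1.57 = square out to +y. Light friction hinge (0.01 N m), stays as left; a light push folds it without holding the handle, and squeezing the handle across its width presses it home.
- set4_mid (a point): Folding hex-key set 4 (may be absent): black handle 80 x 28 x 18 mm (long x wide x thick) lying on its wide side, about 85 g. Point: middle of the handle, 9 mm above its underside. x: along the handle to the end with the loose key's pivot; y: the side where that key swings out; z: up as it first lies. Pivot at x +33, y +9 mm from this point.
- set4_key (a joint): Loose steel key of set 4, 64 mm from pivot to tip, 7 wide, 6 thick, half-way up the handle. Angle: 0 = folded back along the handle, 1.7 mm inside its edge; 1.57 = square out to +y. Light friction hinge (0.01 N m), stays as left; a light push folds it without holding the handle, and squeezing the handle across its width presses it home.
- case: Grey tool case, loose on the bench, 191 (x) x 219 (y) x 38 mm, 0.45 kg empty. Origin: centre of its underside. x: the way it slides into the rack; handle on the -x face, lid hinge along the +y wall. Floor and walls 4 mm thick. Dividers 3 mm thick (top at z 26) make four compartments of 90 (x) x 104 (y) mm, centred at x +-46.5, y +-53.5: a folded set fits lying along y.
- case_handle (a point): Middle of the case's black bow handle: a straight bar along the case's y, 100 mm long, 12 mm thick in x, 16 mm high, its middle 26 mm above the bench and 45 mm out from the case's -x face (case x -140.5 mm); its legs are at the two ends, 80 mm apart inside.
- lid (a joint): Clear lid of the case with a grey rim, 191 x 219 x 4 mm, 90 g, hinged along the top of the case's +y wall (case y +109.5, z +38 mm). 0 = shut flat on the walls, 1.57 = upright, stop at 1.85. Starts leaning back open; pushed past upright it falls shut slowly by itself. No catch.
- lid_edge (a point): Middle of the lid's free edge, 219 mm from the hinge.
- rack: Low blue steel rack, fixed. Origin: on the bench, middle of the free bay's mouth; x points into the bay. Bay 230 mm wide, 54 high, 195 deep to its back wall, no floor (the case slides on the bench); roof top 60 mm up; side walls flare for 20 mm before the mouth. The bay on the +y side holds another such case, fixed. Fully home the case touches the back wall (case origin at x +99.5).
- catch (a joint): Steel catch arm of the free bay, 62 mm long, 8 thick, 14 high (27 to 41 mm above the bench), on an upright pivot post (11 mm across, 48 high) at rack x -10, y -128 mm. 0 = shut: it points along rack +y, across the -y front corner of the racked case, clear of the handle; 1.57 = pointing straight out of the bay (rack -x), clear of the case; stop at 2.3. Friction 0.02 N m, stays as left.
- catch_tip (a point): Tip of the catch arm, half-way up, 62 mm from its pivot; it has a black rubber end. A light push on its outer side swings it shut.
- spray: Bystander: white bottle with black cap, 64 mm across, 170 high. Origin: centre of its underside.
- grease: Bystander: grey jar with black cap, 72 mm across, 60 high. Origin: centre of its underside.
- bin: Bystander: blue parts bin 130 x 100 x 55 mm. Origin: centre of its underside.
Mind the look-alikes: they are no part of the job. Leave any blue, purple or turquoise look-alike of the part that bears set3_mid alone.

How it is judged:
On the way, in this order (a step that is already met when the one before it is completed fails the run):
1. every key set lies in the case, folded (x of set1_mid in the frame of case between -0.092 and 0.092 m and y of set1_mid in the frame of case between -0.106 and 0.106 m and z of set1_mid in the frame of case between 0.008 and 0.02 m and value of joint each of set1_key, set2_key, set3_key, set4_key below 0.12 rad and x of set2_mid in the frame of case between -0.092 and 0.092 m and y of set2_mid in the frame of case between -0.106 and 0.106 m and z of set2_mid in the frame of case between 0.008 and 0.02 m and x of set3_mid in the frame of case between -0.092 and 0.092 m and y of set3_mid in the frame of case between -0.106 and 0.106 m and z of set3_mid in the frame of case between 0.008 and 0.02 m and x of set4_mid in the frame of case between -0.092 and 0.092 m and y of set4_mid in the frame of case between -0.106 and 0.106 m and z of set4_mid in the frame of case between 0.008 and 0.02 m), for 0.3 s.
2. the lid is shut over them (all of step 1 and value of joint lid below 0.06 rad), for 0.3 s.
3. the shut case stands fully home in the free bay (all of step 2 and x of case in the frame of rack between 0.0895 and 0.1095 m and y of case in the frame of rack between -0.012 and 0.012 m and angle between the x axis of case and the x axis of rack, either way round below 0.08 rad and angle between case's own z axis and vertical below 0.06 rad), for 0.3 s.
4. the catch is shut across the racked case (all of step 3 and value of joint catch below 0.15 rad), for 0.3 s.
At the end, for the whole second after the job is handed in: Every set present lies flat on the case floor inside its walls (middle 8 to 20 mm above the case's underside), key below 0.12 rad; lid below 0.06 rad; case level in the free bay, within 10 mm of fully home along the bay and 12 mm of its middle, square within 0.08 rad; catch below 0.15 rad (all of step 4); the robot touches nothing.
It fails at once if a bystander (bottle, jar or parts bin) is pushed more than 30 mm or tipped over (distance of any of spray, grease, bin from where it was at the start of the episode above 0.03 m or angle between any of spray, grease, bin's own z axis and vertical above 0.5 rad).
Of set1, set2, set3, set4 only 3 to 4 are there at a start; the rules pass over those that are not, and their reading is None.
At some moment in a run one of set1, set2, set3, set4 may be knocked a few centimetres aside while the robot is not near it.
Once in a run the grip may slacken for a moment while it holds something.
It also fails if it takes over 210 s, if anything falls off the work surface, if the arm or the gripper's body presses on something with over 40 N, if the wrist force passes 120 N, or if a joint passes its speed limit or range.

## Working session

There is one attempt and no reset: what is moved stays moved. The work goes in short steps, Python scripts to look and compute and a shell command to move; the robot and the scene stay as the last step left them, time stands still between calls to the robot, and variables do not carry over. Pictures are saved under pics/ and viewed, at most 14 in all, crops included, and the job is handed in when it is done.

```bash
mkdir -p pics; cat > h.py <<'E'
import numpy as np, cv2
from plant import ctrl
def cam(n):
    c=ctrl.read_camera(n); return c
def save(img,f): cv2.imwrite('pics/'+f,img[:,:,::-1])
def ray(c,u,v):
    K=np.array(c['camera_matrix']); R=np.array(c['rotation']); 
    d=np.array([(u-K[0,2])/K[0,0],-(v-K[1,2])/K[1,1],-1.0]); return np.array(c['xyz']),R@d
def onz(c,u,v,z):
    o,d=ray(c,u,v); return o+d*(z-o[2])/d[2]
def pts(c):
    K=np.array(c['camera_matrix']); R=np.array(c['rotation']); D=c['depth']
    v,u=np.mgrid[:D.shape[0],:D.shape[1]]
    P=np.stack([(u-K[0,2])/K[0,0]*D,-(v-K[1,2])/K[1,1]*D,-D],-1)
    return P@R.T+np.array(c['xyz'])
def proj(c,p):
    K=np.array(c['camera_matrix']); R=np.array(c['rotation'])
    q=R.T@(np.array(p)-np.array(c['xyz'])); return K[0,0]*q[0]/-q[2]+K[0,2], K[1,1]*-q[1]/-q[2]+K[1,2]
E
python3 - <<'E'
from h import *
for n in('top','side'):
    c=cam(n); save(c['img'],n+'0.png'); print(n,c['xyz'],np.round(c['rotation'],3).tolist(),c['camera_matrix'],[k for k in c])
s=ctrl.get_state(); print(s)
E
```

```text
top [ 0.44791406 -0.07730436  1.07255195] [0.029, -0.04, -0.696, 0.716] [[402.85848502   0.         282.64706595]
 [  0.         402.85848502 204.2437406 ]
 [  0.           0.           1.        ]] ['img', 'depth', 'camera_matrix', 'xyz', 'rotation']
side [ 0.50863236 -0.92354292  0.66630855] [0.456, -0.014, -0.042, 0.889] [[396.58747673   0.         282.81778158]
 [  0.         396.58747673 213.46297032]
 [  0.           0.           1.        ]] ['img', 'depth', 'camera_matrix', 'xyz', 'rotation']
{'time': 0.1, 'qpos': array([-1.38799926e+00,  2.87073343e-01,  1.57802761e+00,  4.47300950e-06,
        1.27856076e+00, -1.49981382e-01]), 'dq': array([-0.00084606, -0.00181408, -0.00217266,  0.00103959,  0.00103617,
       -0.00079341]), 'joint_efforts': array([ 3.04986188e-04, -4.07298911e+01, -2.93698257e+01, -1.55213052e-04,
        3.44088563e-03, -5.49170949e-07]), 'eef_pos': array([ 0.22043635, -0.63737559,  0.23008959]), 'tcp_rot': array([ 9.86188800e-01,  1.65621801e-01, -1.48328478e-05, -1.03442170e-03]), 'contact_force': array([ 0.28265456, -0.08955033, -0.22145439]), 'wrist_torque': array([ 0.01752161,  0.00442144, -0.01326165]), 'finger_force': 0.0, 'opening': 1.000039742724141}
```

Rotation is a quaternion; fix that while viewing.

```bash
sed -i "s/c=ctrl.read_camera(n); return c/c=ctrl.read_camera(n); c['rotation']=Rot.from_quat(c['rotation']).as_matrix(); return c/; 1a from scipy.spatial.transform import Rotation as Rot" h.py; head -6 h.py
```

```text
import numpy as np, cv2
from scipy.spatial.transform import Rotation as Rot
from plant import ctrl
def cam(n):
    c=ctrl.read_camera(n); c['rotation']=Rot.from_quat(c['rotation']).as_matrix(); return c
def save(img,f): cv2.imwrite('pics/'+f,img[:,:,::-1])
```

View pics/top0.png

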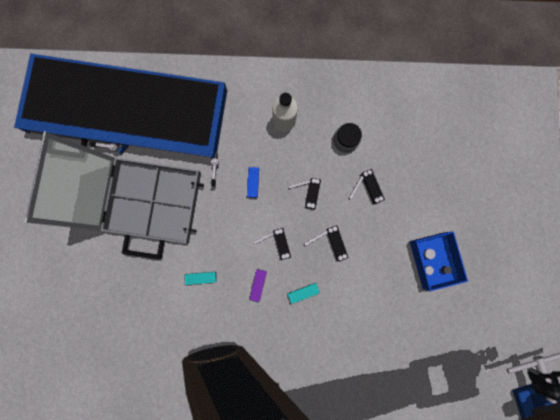

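View pics/side0.png

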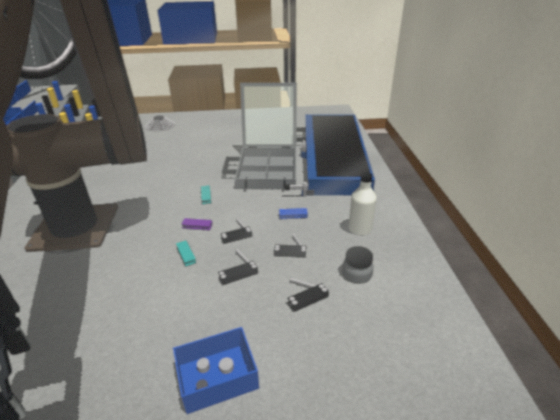

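The top view shows four black sets with white-ended keys at (313,193), (372,186), (282,243) and (338,243). The case is at (152,202), the rack at (125,105) and the catch at (213,175). Blue (253,183), purple (258,285) and turquoise (200,278), (303,293) blocks are look-alikes, because the sets have black handles and a steel key. I'll confirm with one crop.

```bash
cat > meas.py <<'E'
from h import *
import sys
def sets(c,box=(230,150,400,280),t=60,zt=.02):
    """black handles: minAreaRect of dark neutral pixels, corners cast to top plane"""
    x0,y0,x1,y1=box; s=4
    im=cv2.resize(c['img'][y0:y1,x0:x1],None,fx=s,fy=s,interpolation=cv2.INTER_CUBIC).astype(int)
    m=((im.max(2)<t)).astype(np.uint8)
    m=cv2.morphologyEx(m,cv2.MORPH_CLOSE,np.ones((9,9)))
    cs,_=cv2.findContours(m,cv2.RETR_EXTERNAL,cv2.CHAIN_APPROX_NONE); out=[]
    for k in cs:
        if cv2.contourArea(k)<600: continue
        b=cv2.boxPoints(cv2.minAreaRect(k)); px=(b+.5)/s-.5+[x0,y0]
        w=np.array([onz(c,*p,zt) for p in px]); e=[w[1]-w[0],w[2]-w[1]]
        i=int(np.linalg.norm(e[1])>np.linalg.norm(e[0]))
        out.append((px.mean(0),w.mean(0)[:2],np.linalg.norm(e[i]),np.linalg.norm(e[1-i]),np.degrees(np.arctan2(e[i][1],e[i][0]))))
    return out
E
python3 - <<'E'
from meas import *
c=cam('top'); 
save(cv2.resize(c['img'][160:270,240:400],None,fx=5,fy=5,interpolation=cv2.INTER_CUBIC),'crop1.png')
np.savez('t0.npz',**c)
for t in (55,70): 
  for o in sets(c,t=t): print(t,*[np.round(q,4) for q in o])
P=pts(c)
for u,v in [(313,193),(372,186),(282,243),(338,243),(213,187),(213,160),(152,170),(135,185),(143,257),(215,100)]: print((u,v),P[v,u].round(4),c['img'][v,u])
E
```

```text
55 [281.7551 245.2187] [ 0.4439 -0.0922] 0.067 0.0265 -163.1731
55 [336.8338 244.7394] [ 0.4491 -0.2356] 0.0769 0.0313 -159.719
55 [312.189  193.2294] [ 0.5823 -0.1686] 0.0579 0.0271 -9.1456
55 [371.8106 186.5821] [ 0.6049 -0.326 ] 0.0868 0.0332 -156.1817
70 [281.3886 243.9911] [ 0.447  -0.0911] 0.0763 0.0285 -163.4878
70 [336.2554 243.1819] [ 0.4532 -0.234 ] 0.088 0.0329 -159.5701
70 [311.9736 194.0597] [ 0.5802 -0.168 ] 0.0795 0.029 -9.3852
70 [371.7555 186.6312] [ 0.6047 -0.3259] 0.0888 0.0351 -156.2593
70 [345.125 151.25 ] [ 0.6976 -0.2541] 0.0415 0.0088 -88.1785
(313, 193) [ 0.5835 -0.171   0.0158] [29 29 31]
(372, 186) [ 0.6064 -0.3268  0.0193] [26 27 32]
(282, 243) [ 0.4495 -0.0927  0.0173] [26 25 29]
(338, 243) [ 0.4536 -0.2381  0.0235] [30 29 32]
(213, 187) [ 5.937e-01  9.610e-02 -3.000e-04] [65 63 67]
(213, 160) [0.6574 0.0915 0.0471] [169 165 173]
(152, 170) [0.6343 0.2605 0.0025] [120 120 125]
(135, 185) [0.592  0.302  0.0057] [124 123 128]
(143, 257) [0.404  0.2616 0.0292] [57 57 57]
(215, 100) [0.8119 0.0911 0.061 ] [28 36 60]
```

View pics/crop1.png

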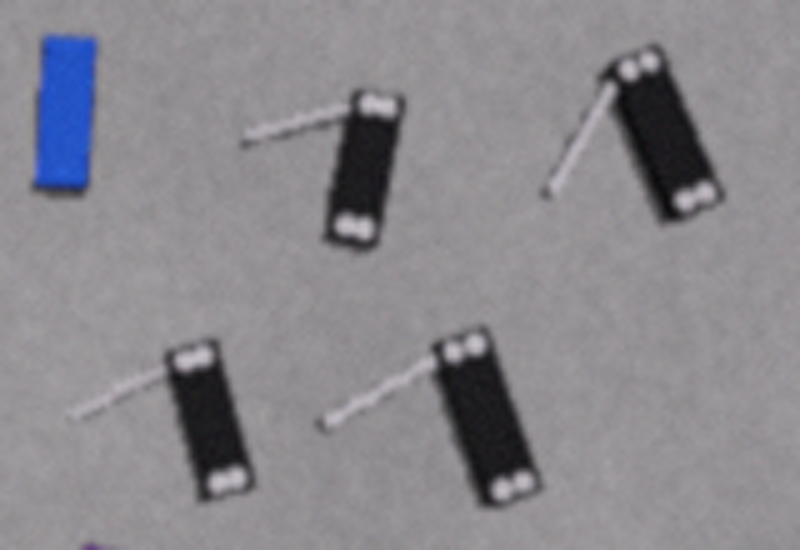

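The crop confirms the four black handles: small at (312,194) and (281,244), large at (336,243) and (372,186). Each has its pivot at the upper end and its key out to the left. Next I'll measure the case, rack and catch.

```bash
python3 - <<'E'
from h import *
c=dict(np.load('t0.npz'))
save(cv2.resize(c['img'][45:265,10:240],None,fx=2.7,fy=2.7,interpolation=cv2.INTER_CUBIC),'crop2.png')
P=pts(c); Z=P[...,2]
m=((Z>.052)&(Z<.075)&(P[...,0]>.6)&(P[...,1]>.05)&(P[...,0]<.95)); m[:, 240:]=0
m=cv2.morphologyEx(m.astype(np.uint8),cv2.MORPH_OPEN,np.ones((5,5)))
k=max(cv2.findContours(m,0,1)[0],key=cv2.contourArea); r=cv2.boxPoints(cv2.minAreaRect(k)); w=np.array([onz(c,*p,.06)[:2] for p in r]); print('roof',r.round(1).tolist(),w.round(4).tolist())
# case handle: dark px z .02-.05 
im=c['img'].astype(int)
m=((im.max(2)<90)&(P[...,0]<.5)&(P[...,0]>.36)&(P[...,1]>.15)&(P[...,1]<.36)&(Z>.015)).astype(np.uint8)
k=max(cv2.findContours(m,0,1)[0],key=cv2.contourArea); r=cv2.boxPoints(cv2.minAreaRect(k)); print('handle',r.round(1).tolist(),[onz(c,*p,.034)[:2].round(4).tolist() for p in r])
E
```

```text
roof [[13.899999618530273, 127.69999694824219], [25.100000381469727, 52.400001525878906], [224.1999969482422, 82.0], [213.0, 157.3000030517578]] [[0.7222, 0.5984], [0.9228, 0.588], [0.8612, 0.0695], [0.6616, 0.0897]]
handle [[121.0999984741211, 253.5], [124.4000015258789, 233.60000610351562], [163.8000030517578, 240.10000610351562], [160.5, 260.1000061035156]] [[0.4114, 0.316], [0.4622, 0.3109], [0.4483, 0.2097], [0.3976, 0.2153]]
```

View pics/crop2.png

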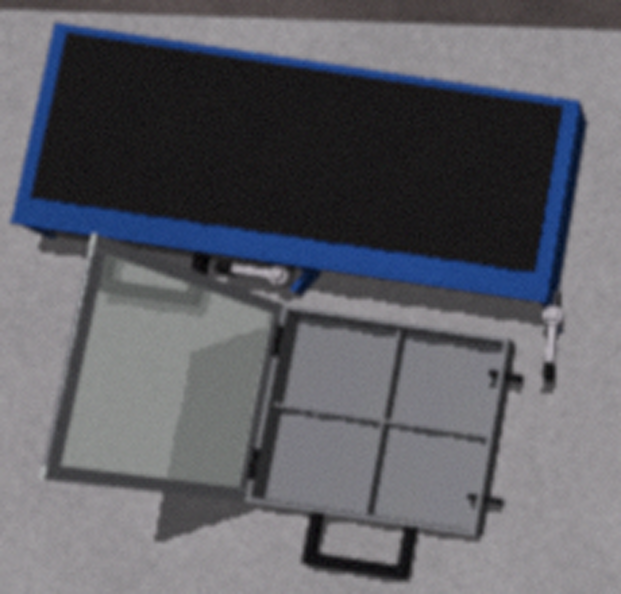

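The crop shows the case's divider cross at crop (388,424), the handle bar at (357,570), the catch post at (552,314) with its tip at (548,385), and the rack roof's front edge running from (15,220) to (553,300). I'll turn these into poses.

```bash
python3 - <<'E'
from h import *
c=dict(np.load('t0.npz'))
f=lambda u,v,z: onz(c,(u+.5)/2.7-.5+10,(v+.5)/2.7-.5+45,z)[:2]
cr=f(388,424,.026); print('cross',cr)
for a,b,z in [((401,330),(374,515),.026),((284,408),(487,440),.026),((290,310),(512,342),.038),((512,342),(480,537),.038),((250,497),(480,537),.038),((15,220),(553,300),.06),((60,26),(580,103),.06),((580,103),(553,300),.06)]:
    p,q=f(*a,z),f(*b,z); d=q-p; an=np.degrees(np.arctan2(d[1],d[0])); print(a,b,p.round(4),q.round(4),round(float(np.linalg.norm(d)),4),'yaw',round((an+45)%90-45,2))
print('post',f(552,314,.048),'tip',f(548,385,.034),f(549,370,.034))
E
```

```text
cross [0.54688025 0.24450276]
(401, 330) (374, 515) [0.6389 0.2374] [0.4593 0.2527] 0.1802 yaw -4.87
(284, 408) (487, 440) [0.5594 0.3449] [0.5342 0.1488] 0.1977 yaw -7.31
(290, 310) (512, 342) [0.6528 0.3408] [0.6283 0.1271] 0.2151 yaw -6.54
(512, 342) (480, 537) [0.6283 0.1271] [0.4413 0.1482] 0.1882 yaw -6.45
(250, 497) (480, 537) [0.4728 0.3662] [0.4413 0.1482] 0.2202 yaw -8.22
(15, 220) (553, 300) [0.7264 0.5952] [0.6658 0.0861] 0.5127 yaw -6.8
(60, 26) (580, 103) [0.9182 0.57  ] [0.8589 0.0687] 0.5047 yaw -6.74
(580, 103) (553, 300) [0.8589 0.0687] [0.6658 0.0861] 0.194 yaw -5.13
post [0.65475531 0.08838231] tip [0.58827206 0.09140355] [0.60284521 0.09109582]
```

```bash
cat > go.py <<'E'
# usage: go.py x y z a  [x y z a ...]  -> shifts in tool axes (cm, deg) from current pose for each target
import sys; from h import *
s=ctrl.get_state(); R=Rot.from_quat(s['tcp_rot']).as_matrix(); p=s['eef_pos']; a0=np.degrees(np.arctan2(R[1,0],R[0,0]))
print('t',round(float(s['time']),2),'tcp',p.round(4),'a',round(a0,2),'F',np.round(s['contact_force'],1),'open',round(s['opening'],3),'ff',round(s['finger_force'],1),'q',np.round(s['qpos'],2))
v=list(map(float,sys.argv[1:]))
for i in range(0,len(v),4):
    t=v[i:i+4]; d=R.T@(np.array(t[:3])-p)*100; print('dx %.2f dy %.2f dz %.2f twist %.1f'%(*d,-(t[3]-a0)))
E
cat > frm.py <<'E'
# handle-frame point -> world: frm.py x y ang ox [oy] (mm)
E
rm frm.py; python3 go.py .5048 -.2148 .06 20.4 .5048 -.2148 .003 20.4 .4532 -.234 .003 20.4
```

```text
t 0.15 tcp [ 0.2205 -0.6374  0.2302] a 19.07 F [-1.  -0.2  0.1] open 1.003 ff 0.0 q [-1.39  0.29  1.58  0.    1.28 -0.15]
dx 40.68 dy -30.63 dz 17.09 twist -1.3
dx 40.67 dy -30.62 dz 22.79 twist -1.3
dx 35.17 dy -30.49 dz 22.79 twist -1.3
```

```bash
python3 -m pendant '[{"dx":6,"dy":-4,"dz":0},{"dx":11,"dy":-8,"dz":0},{"dx":16,"dy":-12,"dz":1},{"dx":21,"dy":-15.5,"dz":2},{"dx":26,"dy":-19.5,"dz":4},{"dx":31,"dy":-23,"dz":7},{"dx":36,"dy":-27,"dz":11},{"dx":40.7,"dy":-30.6,"dz":15,"twist":-1.3},{"dx":40.7,"dy":-30.6,"dz":17,"twist":-1.3},{"dx":40.7,"dy":-30.6,"dz":17,"twist":-1.3}]' 60; python3 go.py .5048 -.2148 .003 20.4 .4532 -.234 .003 20.4
```

```text
t 0.15 tcp [ 0.2205 -0.6374  0.2302] a 19.07 F [-1.  -0.2  0.1] open 1.003 ff 0.0 q [-1.39  0.29  1.58  0.    1.28 -0.15]
dx 40.67 dy -30.62 dz 22.79 twist -1.3
dx 35.17 dy -30.49 dz 22.79 twist -1.3$[0]: bad value
```

```bash
python3 -m pendant '[{"dx":6,"dy":-4,"dz":0,"twist":0},{"dx":11,"dy":-8,"dz":0,"twist":0},{"dx":16,"dy":-12,"dz":1,"twist":0},{"dx":21,"dy":-15.5,"dz":2,"twist":0},{"dx":26,"dy":-19.5,"dz":4,"twist":0},{"dx":31,"dy":-23,"dz":7,"twist":0},{"dx":36,"dy":-27,"dz":11,"twist":-1},{"dx":40.7,"dy":-30.6,"dz":15,"twist":-1.3},{"dx":40.7,"dy":-30.6,"dz":17,"twist":-1.3},{"dx":40.7,"dy":-30.6,"dz":17,"twist":-1.3}]' 60; python3 go.py .5048 -.2148 .003 20.4 .4532 -.234 .003 20.4
```

```text
time: 1.4
eef_pos: [0.503, -0.2116, 0.0568]
tcp_rot: [0.984, 0.179, -0.003, -0.003]
contact_force: [0.4, -0.5, 0.1]
opening: 0.599
finger_force: 0.0
t 1.4 tcp [ 0.503  -0.2116  0.0568] a 20.59 F [ 0.4 -0.5  0.1] open 0.599 ff 0.0 q [-0.58  0.22  2.    0.    0.92  0.63]
dx 0.08 dy 0.40 dz 5.37 twist 0.2
dx -5.42 dy 0.38 dz 5.41 twist 0.2
```

```bash
python3 -m pendant '[{"dx":0,"dy":0,"dz":2,"twist":0},{"dx":0,"dy":0.1,"dz":4,"twist":0},{"dx":0,"dy":0.1,"dz":4,"twist":0},{"dx":0,"dy":0.1,"dz":4,"twist":0}]'; python3 go.py .5048 -.2148 .003 20.4 .4532 -.234 .003 20.4
```

```text
time: 1.9
eef_pos: [0.5059, -0.2175, 0.022]
tcp_rot: [0.984, 0.176, 0.0, 0.0]
contact_force: [-0.4, -0.2, 0.0]
opening: 0.603
finger_force: 0.0
t 1.9 tcp [ 0.5059 -0.2175  0.022 ] a 20.32 F [-0.4 -0.2  0. ] open 0.603 ff 0.0 q [-0.59  0.29  2.01 -0.    0.85  0.63]
dx -0.01 dy -0.29 dz 1.90 twist -0.1
dx -5.51 dy -0.28 dz 1.90 twist -0.1
```

```bash
python3 -m pendant '[{"dx":0,"dy":-0.3,"dz":1,"twist":0},{"dx":0,"dy":-0.3,"dz":1.9,"twist":0},{"dx":0,"dy":-0.3,"dz":1.9,"twist":0},{"dx":-1.3,"dy":-0.3,"dz":1.9,"twist":0},{"dx":-2.6,"dy":-0.3,"dz":1.9,"twist":0},{"dx":-3.9,"dy":-0.3,"dz":1.9,"twist":0},{"dx":-5,"dy":-0.3,"dz":1.9,"twist":0},{"dx":-5.5,"dy":-0.3,"dz":1.9,"twist":0},{"dx":-5.5,"dy":-0.3,"dz":1.9,"twist":0}]'; python3 go.py .4532 -.234 .003 20.4; python3 - <<'E'
from h import *
c=cam('top')
save(cv2.resize(c['img'][170:290,260:420],None,fx=4,fy=4,interpolation=cv2.INTER_CUBIC),'crop3.png')
c2=cam('side')
save(cv2.resize(c2['img'][200:330,160:340],None,fx=4,fy=4,interpolation=cv2.INTER_CUBIC),'crop3s.png')
E
```

```text
time: 3.02
eef_pos: [0.4527, -0.2334, 0.0025]
tcp_rot: [0.984, 0.176, 0.0, 0.0]
contact_force: [0.4, 0.2, 0.2]
opening: 0.596
finger_force: 0.0
t 3.02 tcp [ 0.4527 -0.2334  0.0025] a 20.33 F [0.4 0.2 0.2] open 0.596 ff 0.0 q [-0.68  0.25  2.11 -0.    0.79  0.54]
dx 0.02 dy 0.08 dz -0.05 twist -0.1
```

View pics/crop3s.png

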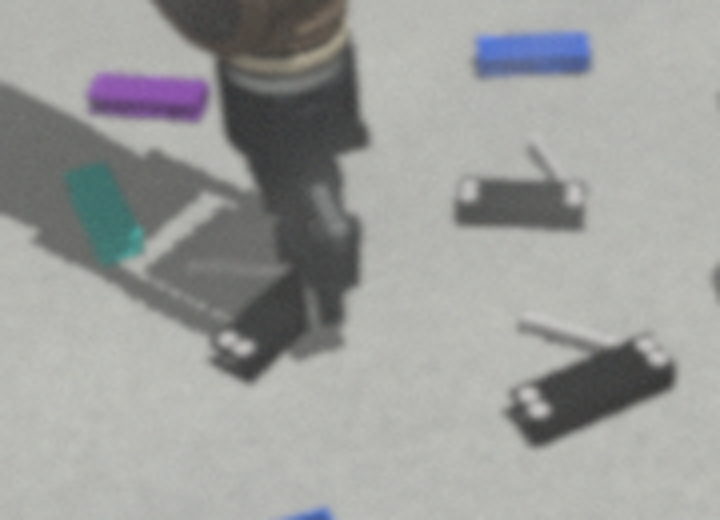

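The side crop shows the handle swung a little between the fingers, with the key trailing at (190-290,268) inside the +y finger. Closing should align both.

```bash
python3 -m pendant '[{"dx":0,"dy":0,"dz":0,"twist":0},{"dx":0,"dy":0,"dz":0,"twist":0},{"dx":0,"dy":0,"dz":0,"twist":0},{"dx":0,"dy":0,"dz":0,"twist":0},{"dx":0,"dy":0,"dz":0,"twist":0},{"dx":0,"dy":0,"dz":0,"twist":0}]' 0 30; python3 go.py; python3 - <<'E'
from h import *
c2=cam('side')
b=cv2.resize(c2['img'][200:330,160:340],None,fx=4,fy=4,interpolation=cv2.INTER_CUBIC)
save(b,'crop4s.png')
E
```

```text
time: 3.88
eef_pos: [0.4548, -0.2338, 0.0039]
tcp_rot: [0.984, 0.177, 0.001, 0.001]
contact_force: [1.3, 0.6, 6.3]
opening: 0.346
finger_force: 29.0
t 3.88 tcp [ 0.4548 -0.2338  0.0039] a 20.37 F [1.3 0.6 6.3] open 0.346 ff 29.0 q [-0.67  0.25  2.1   0.    0.79  0.54]
```

View pics/crop4s.png

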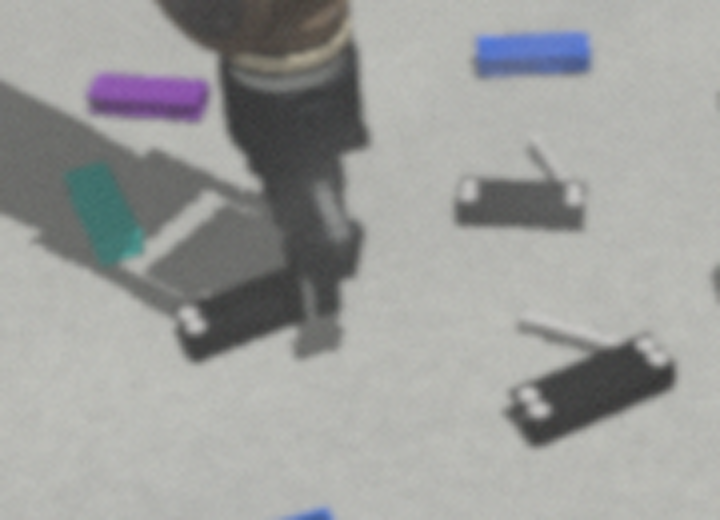

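```bash
cat > bolt.py <<'E'
# bolt.py cam u v z : distance of that point from TCP along tool x / y (mm)
import sys; from h import *
c=cam(sys.argv[1]); u,v,z=map(float,sys.argv[2:5]); s=ctrl.get_state(); R=Rot.from_quat(s['tcp_rot']).as_matrix()
w=onz(c,u,v,z); print(w.round(4),'tool frame mm',(R.T@(w-s['eef_pos'])*1000).round(1))
E
python3 bolt.py side 207.5 279.5 .02; python3 -m pendant '[{"dx":0,"dy":0,"dz":-1,"twist":0},{"dx":0,"dy":0,"dz":-4,"twist":0},{"dx":0,"dy":0,"dz":-7,"twist":0},{"dx":0,"dy":0,"dz":-7,"twist":0}]' 0 70; python3 go.py .5997 .2919 .075 83;
```

```text
[ 0.3859 -0.2644  0.02  ] tool frame mm [-75.2   4.8 -16.3]
time: 4.47
eef_pos: [0.4544, -0.234, 0.0745]
tcp_rot: [0.984, 0.177, 0.002, 0.002]
contact_force: [-0.2, -0.9, -1.9]
opening: 0.33
finger_force: 68.5
t 4.47 tcp [ 0.4544 -0.234   0.0745] a 20.38 F [-0.2 -0.9 -1.9] open 0.33 ff 68.5 q [-0.67  0.12  2.09  0.    0.93  0.54]
dx 31.93 dy -44.24 dz -0.16 twist -62.6
```

The grip is about 37 mm off centre, because the sweep dragged the handle. I'll set it down, shift along it and re-squeeze at the middle.

```bash
python3 -m pendant '[{"dx":0,"dy":0,"dz":4,"twist":0},{"dx":0,"dy":0,"dz":6,"twist":0},{"dx":0,"dy":0,"dz":6.9,"twist":0},{"dx":0,"dy":0,"dz":7,"twist":0},{"dx":0,"dy":0,"dz":7,"twist":0}]'; python3 -m pendant '[{"dx":0,"dy":0,"dz":0,"twist":0},{"dx":0,"dy":0,"dz":0,"twist":0},{"dx":0,"dy":0,"dz":-2.5,"twist":0},{"dx":0,"dy":0,"dz":-5,"twist":0},{"dx":-2,"dy":0,"dz":-5,"twist":0},{"dx":-3.7,"dy":0,"dz":-5,"twist":0},{"dx":-3.7,"dy":0,"dz":-5,"twist":0}]' 80; python3 -m pendant '[{"dx":0,"dy":0,"dz":3,"twist":0},{"dx":0,"dy":0,"dz":5.1,"twist":0},{"dx":0,"dy":0,"dz":5.1,"twist":0},{"dx":0,"dy":0,"dz":5.1,"twist":0}]'; python3 go.py; python3 - <<'E'
from h import *
a=cam('top')['img'][190:290,290:410];b=cam('side')['img'][210:310,160:280]
save(np.hstack([cv2.resize(i,(480,400),interpolation=cv2.INTER_CUBIC)[:, :395] for i in(a,b)]),'c5.png')
E
```

```text
time: 5.1
eef_pos: [0.4526, -0.2326, 0.0039]
tcp_rot: [0.984, 0.177, -0.001, -0.002]
contact_force: [-5.6, 4.6, 15.4]
opening: 0.332
finger_force: 67.8
time: 5.98
eef_pos: [0.4158, -0.2455, 0.0506]
tcp_rot: [0.984, 0.176, -0.001, -0.001]
contact_force: [0.3, 0.4, -0.2]
opening: 0.806
finger_force: 0.0
time: 6.48
eef_pos: [0.4185, -0.2461, 0.0015]
tcp_rot: [0.984, 0.177, 0.0, 0.0]
contact_force: [0.3, 0.2, -0.1]
opening: 0.799
finger_force: 0.0
t 6.47 tcp [ 0.4185 -0.2461  0.0015] a 20.36 F [ 0.3  0.2 -0.1] open 0.799 ff 0.0 q [-0.74  0.2   2.16  0.    0.77  0.47]
```

View pics/c5.png

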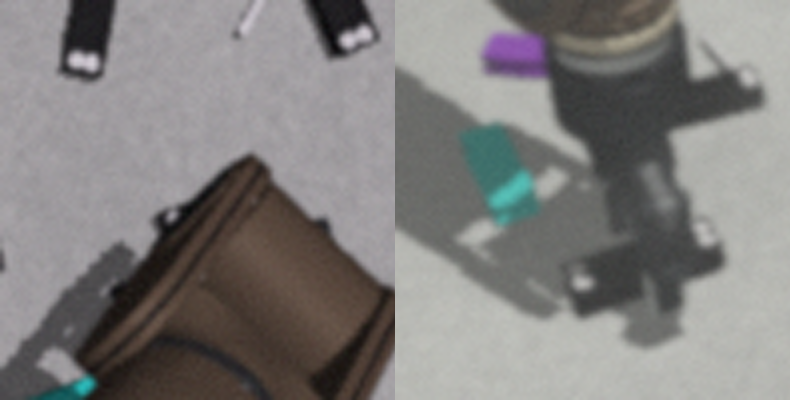

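The side view shows the gripper now centred on set C's handle (ends at 575 and 720, finger at 650).

```bash
python3 -m pendant '[{"dx":0,"dy":0,"dz":-0.3,"twist":0},{"dx":0,"dy":0,"dz":-0.4,"twist":0},{"dx":0,"dy":0,"dz":-0.4,"twist":0},{"dx":0,"dy":0,"dz":-0.4,"twist":0},{"dx":0,"dy":0,"dz":-0.4,"twist":0},{"dx":0,"dy":0,"dz":-0.4,"twist":0},{"dx":0,"dy":0,"dz":-3,"twist":0},{"dx":0,"dy":0,"dz":-7,"twist":0},{"dx":0,"dy":0,"dz":-7,"twist":0}]' 0 70; python3 go.py .4943 .1970 .075 83; python3 - <<'E'
from h import *
c=cam('side'); b=c['img'][190:310,150:290]; save(cv2.resize(b,(560,480),interpolation=cv2.INTER_CUBIC),'c6.png')
E
```

```text
time: 7.7
eef_pos: [0.4202, -0.2476, 0.0744]
tcp_rot: [0.984, 0.177, 0.002, 0.003]
contact_force: [0.0, -0.6, -1.5]
opening: 0.327
finger_force: 69.6
t 7.7 tcp [ 0.4202 -0.2476  0.0744] a 20.37 F [ 0.  -0.6 -1.5] open 0.327 ff 69.6 q [-0.74  0.06  2.15  0.    0.92  0.47]
dx 22.42 dy -39.10 dz -0.24 twist -62.6
```

View pics/c6.png

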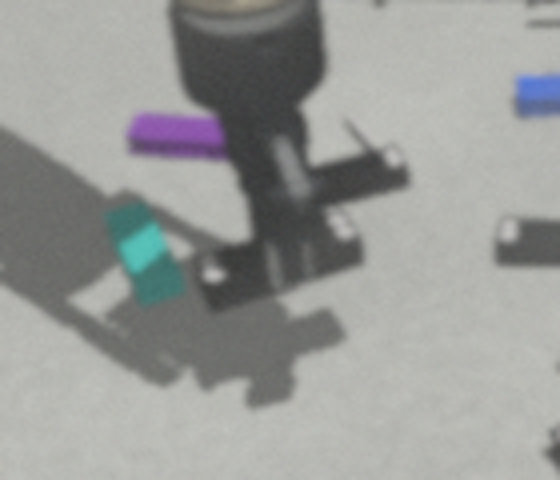

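```bash
python3 bolt.py side 203.0 256.5 .088;python3 bolt.py side 236 245.3 .088; python3 go.py .5997 .2919 .08 83
```

```text
[ 0.3845 -0.2621  0.088 ] tool frame mm [-37.2   3.8 -17.1]
[ 0.456  -0.2318  0.088 ] tool frame mm [ 40.7   0.8 -18. ]
t 7.85 tcp [ 0.4174 -0.2451  0.0701] a 20.37 F [ 0.3  0.4 -2.2] open 0.325 ff 69.6 q [-0.74  0.07  2.15  0.    0.92  0.47]
dx 35.78 dy -44.00 dz -0.94 twist -62.6
```

```bash
python3 -m pendant '[{"dx":3.6,"dy":-4.4,"dz":-1,"twist":-7},{"dx":7.2,"dy":-8.8,"dz":-1,"twist":-14},{"dx":10.8,"dy":-13.2,"dz":-1,"twist":-21},{"dx":14.4,"dy":-17.6,"dz":-1,"twist":-28},{"dx":18,"dy":-22,"dz":-1,"twist":-35},{"dx":21.6,"dy":-26.4,"dz":-1,"twist":-42},{"dx":25.2,"dy":-30.8,"dz":-1,"twist":-49},{"dx":28.8,"dy":-35.2,"dz":-1,"twist":-56},{"dx":32.4,"dy":-39.6,"dz":-1,"twist":-62.6},{"dx":35.7,"dy":-43.9,"dz":-1,"twist":-62.6}]'; python3 -m pendant '[{"dx":0,"dy":0,"dz":0,"twist":0},{"dx":0,"dy":0,"dz":0,"twist":0},{"dx":0,"dy":0,"dz":0,"twist":0}]'; python3 go.py .5995 .2899 .012 83 .5995 .2899 .010 83; python3 - <<'E'
from h import *
a=cam('top')['img'][130:270,60:240]
save(cv2.resize(a,None,fx=4,fy=4,interpolation=cv2.INTER_CUBIC),'c7.png')
E
```

```text
time: 9.1
eef_pos: [0.5992, 0.2913, 0.0784]
tcp_rot: [0.749, 0.663, -0.002, -0.001]
contact_force: [0.9, -0.6, -0.7]
opening: 0.327
finger_force: 69.5
time: 9.48
eef_pos: [0.5993, 0.2885, 0.08]
tcp_rot: [0.75, 0.662, -0.001, -0.0]
contact_force: [-0.3, 0.4, -1.6]
opening: 0.331
finger_force: 69.6
t 9.47 tcp [0.5993 0.2885 0.08  ] a 82.89 F [-0.3  0.4 -1.6] open 0.331 ff 69.6 q [ 0.3   0.42  1.7  -0.    1.03  0.42]
dx 0.15 dy 0.01 dz 6.80 twist -0.1
dx 0.15 dy 0.01 dz 7.00 twist -0.1
```

View pics/c7.png

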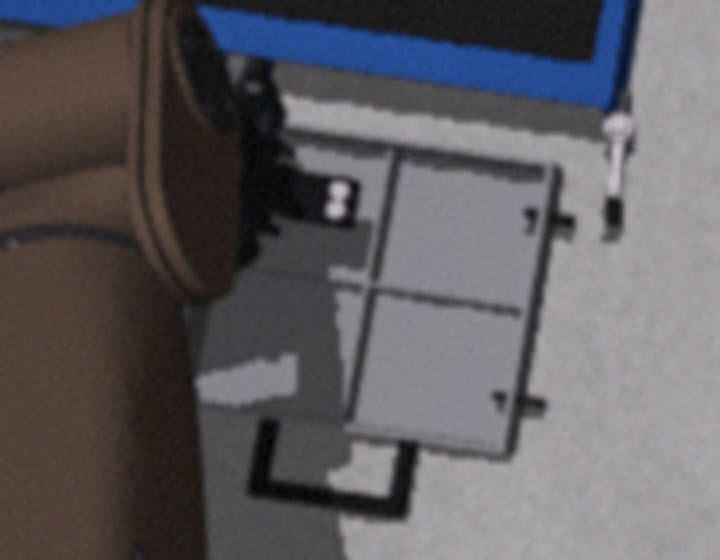

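Set C hangs over the far-left compartment (free end at crop (340,197)), clear of the dividers. Lowering.

```bash
python3 -m pendant '[{"dx":0.1,"dy":0,"dz":2.5,"twist":0},{"dx":0.1,"dy":0,"dz":5,"twist":0},{"dx":0.1,"dy":0,"dz":6.3,"twist":0},{"dx":0.1,"dy":0,"dz":6.8,"twist":0},{"dx":0.1,"dy":0,"dz":6.8,"twist":0},{"dx":0.1,"dy":0,"dz":6.8,"twist":0}]'; python3 -m pendant '[{"dx":0,"dy":0,"dz":0,"twist":0},{"dx":0,"dy":0,"dz":0,"twist":0},{"dx":0,"dy":0,"dz":-1,"twist":0},{"dx":0,"dy":0,"dz":-3,"twist":0},{"dx":0,"dy":0,"dz":-7,"twist":0},{"dx":0,"dy":0,"dz":-9,"twist":0}]' 52; python3 -m pendant '[{"dx":-8,"dy":5,"dz":-2,"twist":5},{"dx":-14,"dy":9,"dz":-2,"twist":12},{"dx":-20,"dy":10,"dz":-2,"twist":20},{"dx":-26,"dy":10,"dz":-2,"twist":30},{"dx":-32,"dy":10,"dz":-2,"twist":40},{"dx":-32,"dy":10,"dz":-2,"twist":50}]' 0; cat > look.py <<'E'
from meas import *
c=cam('top'); np.savez('t.npz',**c)
for o in sets(c,box=(225,150,420,290),t=70): 
    if .06<o[2]<.1: print(*[np.round(q,4) for q in o])
E
python3 look.py; python3 go.py; python3 - <<'E'
from h import *
c=dict(np.load('t.npz')); save(c['img'],'c8.png'); P=pts(c)
x=P[(np.abs(P[...,0]-.6)<.09)&(np.abs(P[...,1]-.28)<.06)&(P[...,2]<.06)&(c['img'].max(2)<60)]; print(x.mean(0),np.percentile(x,[5,95],0).round(3) if len(x) else 0)
E
```

```text
time: 10.28
eef_pos: [0.602, 0.2924, 0.0195]
tcp_rot: [0.75, 0.662, 0.002, -0.0]
contact_force: [-6.5, 3.3, 18.1]
opening: 0.33
finger_force: 74.2
time: 11.02
eef_pos: [0.6021, 0.2914, 0.1075]
tcp_rot: [0.749, 0.662, 0.003, 0.001]
contact_force: [0.5, -0.3, 0.8]
opening: 0.522
finger_force: 0.0
time: 11.78
eef_pos: [0.6601, -0.0423, 0.1239]
tcp_rot: [0.96, 0.28, 0.0, 0.0]
contact_force: [-0.1, -0.1, 0.1]
opening: -0.001
finger_force: 0.0
[416.7017 257.2081] [ 0.4226 -0.4446] 0.0848 0.0134 -163.8049
[281.7557 245.1514] [ 0.444  -0.0922] 0.0678 0.0272 -163.4853
[311.7712 195.4471] [ 0.5765 -0.1676] 0.0699 0.0279 -9.5712
[371.7962 186.6196] [ 0.6048 -0.326 ] 0.0872 0.034 -156.0872
t 11.82 tcp [ 0.6601 -0.0453  0.124 ] a 32.15 F [-0.5 -1.2  0.3] open 0.003 ff 0.0 q [-0.22  0.36  1.69 -0.    1.09  0.79]
[0.60208662 0.2833968  0.03045294] [[0.583 0.243 0.011]
 [0.647 0.322 0.042]]
```

View pics/c8.png

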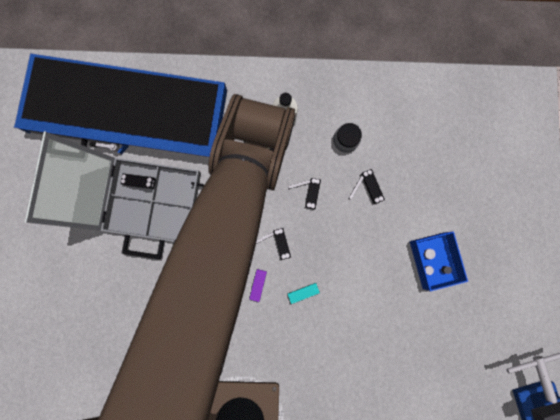

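Set C is in the case at (137,181), but the descent stopped early. I'll check how it lies.

```bash
python3 - <<'E'
from meas import *
c=dict(np.load('t.npz'));P=pts(c)
for o in sets(c,box=(112,165,165,198),t=60,zt=.024): print(*[np.round(q,4) for q in o])
for u in range(116,166,3): print(u,[int(1000*np.median(P[v-1:v+2,u-1:u+2,2])) for v in range(172,196,3)], c['img'][182,u].tolist())
E
```

```text
[139.4115 181.4577] [0.5992 0.2846] 0.0898 0.0321 -95.4599
[115.25  178.625] [0.6049 0.3478] 0.0741 0.0189 -176.1574
116 [20, 16, 11, 9, 5, 5, 4, 3] [68, 68, 70]
119 [6, 5, 4, 4, 3, 4, 3, 4] [136, 135, 141]
122 [2, 22, 24, 24, 23, 2, 3, 4] [146, 142, 150]
125 [3, 25, 27, 28, 24, 4, 2, 2] [47, 42, 46]
128 [3, 26, 28, 29, 29, 6, 2, 3] [21, 19, 20]
131 [2, 28, 29, 31, 31, 4, 3, 2] [19, 20, 19]
134 [1, 30, 32, 32, 34, 8, 3, 3] [21, 19, 23]
137 [4, 32, 35, 36, 36, 5, 3, 4] [20, 20, 25]
140 [3, 4, 37, 37, 39, 22, 3, 3] [23, 20, 25]
143 [3, 5, 39, 40, 40, 40, 3, 3] [25, 24, 26]
146 [2, 3, 43, 43, 45, 40, 2, 4] [64, 60, 65]
149 [3, 3, 44, 45, 45, 43, 3, 3] [138, 133, 138]
152 [3, 4, 42, 38, 34, 33, 5, 24] [49, 47, 49]
155 [6, 7, 25, 29, 25, 17, 13, 9] [33, 33, 35]
158 [17, 12, 10, 6, 4, 4, 3, 2] [118, 118, 123]
161 [2, 5, 3, 3, 3, 4, 3, 3] [144, 146, 151]
164 [4, 1, 2, 4, 4, 3, 4, 3] [146, 145, 151]
```

Set C's −y end rests on the divider (top at about 45 mm, against 24 mm at the other end). I'll nudge it +y with the closed fingers just above the divider so it drops flat.

```bash
python3 go.py .5893 .2041 .08 83 .5893 .2041 .031 83 .5930 .2338 .031 83
```

```text
t 11.82 tcp [ 0.6601 -0.0453  0.124 ] a 32.15 F [-0.5 -1.2  0.3] open 0.003 ff 0.0 q [-0.22  0.36  1.69 -0.    1.09  0.79]
dx 7.28 dy -24.90 dz 4.33 twist -50.9
dx 7.29 dy -24.91 dz 9.23 twist -50.9
dx 9.18 dy -27.23 dz 9.22 twist -50.9
```

```bash
python3 -m pendant '[{"dx":1.5,"dy":-5,"dz":1,"twist":-10},{"dx":3,"dy":-10,"dz":2,"twist":-20},{"dx":4.5,"dy":-15,"dz":3,"twist":-30},{"dx":6,"dy":-20,"dz":4,"twist":-40},{"dx":7.3,"dy":-24.9,"dz":4.3,"twist":-50.9},{"dx":7.3,"dy":-24.9,"dz":7,"twist":-50.9},{"dx":7.3,"dy":-24.9,"dz":9.2,"twist":-50.9},{"dx":7.3,"dy":-24.9,"dz":9.2,"twist":-50.9},{"dx":7.3,"dy":-24.9,"dz":9.2,"twist":-50.9}]'; python3 -m pendant '[{"dx":0.5,"dy":0,"dz":0,"twist":0},{"dx":1,"dy":0,"dz":0,"twist":0},{"dx":1.5,"dy":0,"dz":0,"twist":0},{"dx":2,"dy":0,"dz":0,"twist":0},{"dx":2.5,"dy":0,"dz":0,"twist":0},{"dx":3,"dy":0,"dz":0,"twist":0},{"dx":3,"dy":0,"dz":0,"twist":0}]'; python3 go.py .5930 .2338 .031 83;  python3 -m pendant '[{"dx":0,"dy":0,"dz":-4,"twist":0},{"dx":-4,"dy":3,"dz":-8,"twist":10},{"dx":-9,"dy":6,"dz":-8,"twist":20},{"dx":-15,"dy":9,"dz":-8,"twist":30},{"dx":-20,"dy":10,"dz":-8,"twist":40},{"dx":-25,"dy":10,"dz":-8,"twist":50},{"dx":-25,"dy":10,"dz":-8,"twist":60}]'; python3 look.py;  python3 - <<'E'
from meas import *
c=dict(np.load('t.npz'));P=pts(c)
for u in range(116,166,3): print(u,[int(1000*np.median(P[v-1:v+2,u-1:u+2,2])) for v in range(172,196,3)], c['img'][182,u].tolist())
E
```

```text
time: 12.95
eef_pos: [0.5868, 0.2091, 0.0318]
tcp_rot: [0.744, 0.668, 0.0, 0.0]
contact_force: [-0.1, -0.4, 0.5]
opening: -0.001
finger_force: 0.0
time: 13.82
eef_pos: [0.5893, 0.2399, 0.0313]
tcp_rot: [0.744, 0.668, 0.0, -0.0]
contact_force: [0.3, -0.2, -0.2]
opening: -0.001
finger_force: 0.0
t 13.82 tcp [0.5893 0.2399 0.0313] a 83.89 F [ 0.3 -0.2 -0.2] open -0.001 ff 0.0 q [0.23 0.43 1.79 0.   0.92 0.33]
dx -0.57 dy 0.44 dz 0.03 twist 0.9
time: 14.7
eef_pos: [0.6619, -0.0238, 0.1113]
tcp_rot: [0.98, 0.201, -0.0, 0.0]
contact_force: [-0.5, 0.3, 0.6]
opening: -0.004
finger_force: 0.0
[416.6089 257.221 ] [ 0.4226 -0.4444] 0.0839 0.0133 -165.0503
[281.7201 245.1276] [ 0.4441 -0.0921] 0.0677 0.0274 -163.4855
[311.742  195.4594] [ 0.5764 -0.1675] 0.0701 0.0279 -9.2703
[371.8225 186.5705] [ 0.6049 -0.3261] 0.0874 0.0339 -156.3353
116 [22, 19, 13, 9, 4, 5, 4, 2] [69, 66, 71]
119 [3, 5, 22, 24, 3, 2, 4, 5] [111, 110, 116]
122 [5, 24, 24, 24, 22, 4, 4, 3] [120, 114, 121]
125 [1, 22, 23, 23, 23, 3, 3, 3] [26, 25, 28]
128 [3, 22, 21, 22, 23, 2, 2, 4] [22, 21, 24]
131 [3, 23, 24, 23, 24, 4, 4, 2] [28, 26, 28]
134 [5, 21, 24, 21, 23, 6, 3, 2] [22, 20, 24]
137 [3, 6, 22, 23, 23, 6, 3, 5] [27, 23, 26]
140 [5, 5, 23, 22, 23, 22, 3, 4] [27, 25, 27]
143 [4, 3, 23, 23, 21, 22, 3, 3] [23, 25, 26]
146 [3, 4, 22, 22, 21, 23, 3, 3] [23, 22, 25]
149 [4, 5, 22, 23, 22, 23, 3, 4] [163, 156, 164]
152 [5, 3, 22, 22, 20, 23, 10, 23] [109, 103, 108]
155 [6, 8, 23, 23, 21, 17, 14, 10] [94, 93, 95]
158 [12, 9, 5, 7, 3, 5, 2, 4] [114, 115, 121]
161 [3, 2, 2, 3, 4, 4, 3, 3] [146, 147, 152]
164 [3, 5, 3, 2, 4, 3, 4, 5] [144, 141, 148]
```

Set C now lies flat (top at 22-24 mm along its length). Next is set D. I'll push its key near the tip with the closed fingers, then squeeze the handle at its middle.

```bash
cat > key.py <<'E'
# key.py hx hy ang(deg) L|S : print shifts to start above key, from current pose; target z .06
import sys,subprocess; from h import *
x,y,a=map(float,sys.argv[1:4]); L=sys.argv[4]=='L'
w=(55,72) if L else (55,62)
t=np.radians(a); R=np.array([[np.cos(t),-np.sin(t)],[np.sin(t),np.cos(t)]])
p=R@(np.array(w)/1000)+[x,y]; subprocess.run(['python3','go.py',*map(str,[p[0],p[1],.06,a,p[0],p[1],.004,a,x,y,.06,a])])
E
python3 key.py .605 -.328 23.8 L
```

```text
t 14.75 tcp [ 0.6619 -0.0222  0.1113] a 23.11 F [-0.1  0.7  0.3] open 0.005 ff 0.0 q [-0.19  0.37  1.7   0.    1.07  0.98]
dx -11.83 dy 18.62 dz 5.12 twist -0.7
dx -11.83 dy 18.63 dz 10.72 twist -0.7
dx -17.24 dy 25.89 dz 5.12 twist -0.7
```

```bash
python3 -m pendant '[{"dx":-3,"dy":5,"dz":1,"twist":0},{"dx":-6,"dy":10,"dz":2,"twist":0},{"dx":-9,"dy":15,"dz":3.5,"twist":-0.7},{"dx":-11.8,"dy":18.6,"dz":5.1,"twist":-0.7},{"dx":-11.8,"dy":18.6,"dz":8,"twist":-0.7},{"dx":-11.8,"dy":18.6,"dz":10,"twist":-0.7},{"dx":-11.8,"dy":18.6,"dz":10.7,"twist":-0.7},{"dx":-11.8,"dy":18.6,"dz":10.7,"twist":-0.7},{"dx":-11.8,"dy":18.6,"dz":10.7,"twist":-0.7}]'; python3 -m pendant '[{"dx":-1,"dy":0.2,"dz":0,"twist":0},{"dx":-2.1,"dy":0.2,"dz":0,"twist":0},{"dx":-3.1,"dy":0.2,"dz":0,"twist":0},{"dx":-4.2,"dy":0.6,"dz":0,"twist":0},{"dx":-5.3,"dy":1.1,"dz":0,"twist":0},{"dx":-6,"dy":1.8,"dz":0,"twist":0},{"dx":-6.6,"dy":2.5,"dz":0,"twist":0},{"dx":-7,"dy":3.2,"dz":0,"twist":0},{"dx":-7.3,"dy":3.8,"dz":0,"twist":0},{"dx":-7.3,"dy":3.8,"dz":0,"twist":0}]'; python3 -m pendant '[{"dx":0,"dy":-1,"dz":0,"twist":0},{"dx":0,"dy":-1,"dz":-4,"twist":0},{"dx":0,"dy":-6,"dz":-7,"twist":0},{"dx":2,"dy":-11,"dz":-7,"twist":0},{"dx":2,"dy":-11,"dz":-7,"twist":0}]' 80; python3 look.py; python3 go.py; python3 - <<'E'
from h import *
c=cam('side'); b=c['img'][180:320,150:350]; save(cv2.resize(b,None,fx=4,fy=4,interpolation=cv2.INTER_CUBIC),'c9.png')
E
```

```text
time: 15.88
eef_pos: [0.6305, -0.2374, 0.0057]
tcp_rot: [0.977, 0.213, 0.001, 0.001]
contact_force: [0.1, 0.7, -0.1]
opening: 0.002
finger_force: 0.0
time: 17.12
eef_pos: [0.5789, -0.3031, 0.0043]
tcp_rot: [0.977, 0.213, 0.0, 0.0]
contact_force: [-0.1, 0.5, -0.4]
opening: 0.0
finger_force: 0.0
time: 17.75
eef_pos: [0.5501, -0.1899, 0.0742]
tcp_rot: [0.977, 0.215, -0.001, -0.001]
contact_force: [0.3, -0.8, 0.1]
opening: 0.795
finger_force: 0.0
[416.9   258.175] [ 0.4202 -0.4451] 0.091 0.0159 -164.7244
t 17.8 tcp [ 0.5507 -0.1918  0.0742] a 24.76 F [-0.2 -1.1 -0.3] open 0.798 ff 0.0 q [-0.51  0.27  1.91 -0.    0.96  0.63]
```

View pics/c9.png

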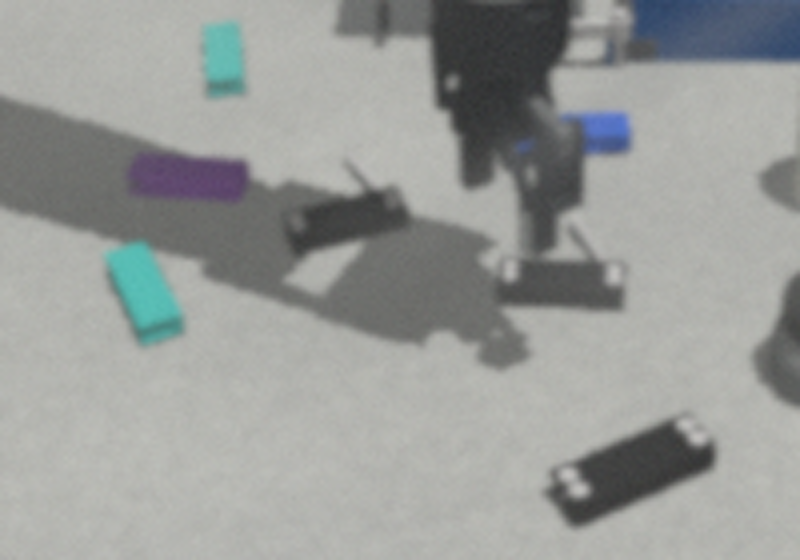

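The side crop shows set D's key folded to within a sliver (tip at (548,488)), with its bolts at (575,481) and (691,431). I'll grasp it at the middle.

```bash
cat > mid.py <<'E'
import sys; from h import *
c=cam('side'); v=list(map(float,sys.argv[1:])); p,q=onz(c,*v[:2],v[4]),onz(c,*v[2:4],v[4]); d=q-p
print('mid',((p+q)/2).round(4),'len',np.linalg.norm(d).round(4),'ang',np.degrees(np.arctan2(d[1],d[0])).round(1))
E
python3 mid.py 293.5 300 322.5 287.5 .02; python3 go.py .605 -.327 .06 23.8
```

```text
mid [ 0.6078 -0.3303  0.02  ] len 0.0741 ang 23.6
t 17.9 tcp [ 0.5513 -0.194   0.0743] a 24.61 F [ 0.4 -0.  -0.1] open 0.803 ff 0.0 q [-0.51  0.27  1.91 -0.    0.96  0.63]
dx -0.65 dy 14.33 dz 1.43 twist 0.8
```

```bash
python3 -m pendant '[{"dx":-0.2,"dy":5,"dz":0,"twist":0.8},{"dx":-0.4,"dy":10,"dz":0,"twist":0.8},{"dx":-0.6,"dy":14.4,"dz":1,"twist":0.8},{"dx":-0.6,"dy":14.4,"dz":1.5,"twist":0.8},{"dx":-0.6,"dy":14.4,"dz":4,"twist":0.8},{"dx":-0.6,"dy":14.4,"dz":6.5,"twist":0.8},{"dx":-0.6,"dy":14.4,"dz":7.2,"twist":0.8},{"dx":-0.6,"dy":14.4,"dz":7.2,"twist":0.8},{"dx":-0.6,"dy":14.4,"dz":7.2,"twist":0.8}]'; python3 go.py .606 -.328 .002 23.8;  python3 -m pendant '[{"dx":0,"dy":0,"dz":-0.3,"twist":0},{"dx":0,"dy":0,"dz":-0.4,"twist":0},{"dx":0,"dy":0,"dz":-0.4,"twist":0},{"dx":0,"dy":0,"dz":-0.4,"twist":0},{"dx":0,"dy":0,"dz":-0.4,"twist":0},{"dx":0,"dy":0,"dz":-0.4,"twist":0}]' 0 70; python3 go.py; python3 -m pendant '[{"dx":0,"dy":0,"dz":-3,"twist":0},{"dx":0,"dy":0,"dz":-7.5,"twist":0},{"dx":0,"dy":0,"dz":-7.5,"twist":0}]'; python3 go.py .5866 .1857 .085 83; python3 - <<'E'
from h import *
c=cam('side');P=pts(c);s=ctrl.get_state();R=Rot.from_quat(s['tcp_rot']).as_matrix()
Q=(P-s['eef_pos'])@R*1000
# dark handle points: near top plane of held set
m=(np.abs(Q[...,1])<14)&(np.abs(Q[...,0])<70)&(np.abs(Q[...,2]+12)<8)
x=np.sort(Q[m][:,0]); print('handle extent tool x',x[[5,-6]].round(1),len(x),'z at ends',np.median(Q[m&(Q[...,0]<-25)][:,2]).round(1),np.median(Q[m&(Q[...,0]>25)][:,2]).round(1))
E
```

```text
time: 19.02
eef_pos: [0.6065, -0.3281, 0.0038]
tcp_rot: [0.979, 0.206, 0.001, 0.001]
contact_force: [0.6, -1.1, 0.1]
opening: 0.797
finger_force: 0.0
t 19.02 tcp [ 0.6065 -0.3281  0.0038] a 23.77 F [ 0.6 -1.1  0.1] open 0.797 ff 0.0 q [-0.64  0.56  1.65  0.    0.92  0.51]
dx -0.04 dy -0.03 dz 0.17 twist -0.0
time: 19.77
eef_pos: [0.6066, -0.3284, 0.0082]
tcp_rot: [0.979, 0.206, 0.001, 0.001]
contact_force: [-0.4, 0.7, 5.3]
opening: 0.33
finger_force: 69.8
t 19.77 tcp [ 0.6066 -0.3284  0.0082] a 23.77 F [-0.4  0.7  5.3] open 0.33 ff 69.8 q [-0.64  0.56  1.65 -0.    0.93  0.51]
time: 20.15
eef_pos: [0.6081, -0.3293, 0.0859]
tcp_rot: [0.979, 0.206, 0.003, 0.003]
contact_force: [0.5, -0.8, -1.7]
opening: 0.326
finger_force: 69.6
t 20.15 tcp [ 0.6081 -0.3293  0.0859] a 23.77 F [ 0.5 -0.8 -1.7] open 0.326 ff 69.6 q [-0.64  0.46  1.63  0.    1.04  0.51]
dx 18.79 dy -48.00 dz -0.18 twist -59.2
handle extent tool x [-44.3  27.2] 224 z at ends -13.6 -13.1
```

```bash
python3 -m pendant '[{"dx":1.9,"dy":-5,"dz":0,"twist":-6},{"dx":3.8,"dy":-10,"dz":0,"twist":-12},{"dx":5.7,"dy":-15,"dz":0,"twist":-18},{"dx":7.6,"dy":-20,"dz":0,"twist":-25},{"dx":9.5,"dy":-25,"dz":0,"twist":-32},{"dx":11.4,"dy":-30,"dz":0,"twist":-39},{"dx":13.3,"dy":-35,"dz":0,"twist":-46},{"dx":15.2,"dy":-40,"dz":0,"twist":-53},{"dx":17.1,"dy":-45,"dz":0,"twist":-59.2},{"dx":18.8,"dy":-48,"dz":0,"twist":-59.2}]'; python3 -m pendant '[{"dx":0,"dy":0,"dz":0,"twist":0},{"dx":0,"dy":0,"dz":0,"twist":0},{"dx":0,"dy":0,"dz":0,"twist":0}]'; python3 go.py .5866 .1857 .012 83; python3 - <<'E'
from h import *
c=cam('top');P=pts(c);s=ctrl.get_state();R=Rot.from_quat(s['tcp_rot']).as_matrix()
Q=(P-s['eef_pos'])@R*1000
m=(np.abs(Q[...,1])<14)&(np.abs(Q[...,0])<70)&(np.abs(Q[...,2]+12)<8)
x=np.sort(Q[m][:,0]); print('ext',x[[5,-6]].round(1),len(x))
# case frame from this view: ridge of dividers/walls in depth, crude
C=np.array([.547,.2445]);t=np.radians(-7);u=np.array([np.cos(t),np.sin(t)]);w=np.array([-np.sin(t),np.cos(t)])
cx=(P[...,:2]-C)@u*1000;cy=(P[...,:2]-C)@w*1000;Z=P[...,2]*1000
for n,a,b in(('-y wall',cy,cx),):
    m=(np.abs(cx+46)<30)&(cy<-90)&(cy>-130)&(Z>25); print(n,np.percentile(cy[m],[2,50,98]).round(1),m.sum())
m=(np.abs(cy+53)<30)&(cx<-80)&(cx>-110)&(Z>25); print('-x wall',np.percentile(cx[m],[2,50,98]).round(1),m.sum())
m=(np.abs(cy+53)<30)&(cx>80)&(cx<110)&(Z>25); print('+x wall',np.percentile(cx[m],[2,50,98]).round(1) if m.sum() else 0,m.sum())
E
```

```text
time: 21.45
eef_pos: [0.5816, 0.1896, 0.0783]
tcp_rot: [0.748, 0.663, -0.002, -0.002]
contact_force: [0.4, -0.4, -1.4]
opening: 0.323
finger_force: 69.6
time: 21.82
eef_pos: [0.5838, 0.1863, 0.0804]
tcp_rot: [0.75, 0.662, -0.001, -0.0]
contact_force: [0.6, -0.8, -1.3]
opening: 0.325
finger_force: 69.6
t 21.82 tcp [0.5838 0.1863 0.0804] a 82.88 F [ 0.6 -0.8 -1.3] open 0.325 ff 69.6 q [ 0.14  0.32  1.84 -0.    0.99  0.27]
dx -0.02 dy 0.30 dz 6.84 twist -0.1
ext [-42.8  -3.1] 191
-y wall [-129.5 -113.1  -91. ] 1378
-x wall [-109.4  -94.5  -80.7] 475
+x wall [ 80.5  94.3 105.1] 85
```

```bash
python3 -m pendant '[{"dx":0,"dy":-0.1,"dz":2.5,"twist":0},{"dx":0,"dy":0.1,"dz":5,"twist":0},{"dx":0,"dy":0.3,"dz":6.3,"twist":0},{"dx":0,"dy":0.3,"dz":6.8,"twist":0},{"dx":0,"dy":0.3,"dz":6.8,"twist":0},{"dx":0,"dy":0.3,"dz":6.8,"twist":0}]'; python3 go.py
```

```text
time: 22.62
eef_pos: [0.5881, 0.1872, 0.0144]
tcp_rot: [0.749, 0.662, 0.001, 0.001]
contact_force: [0.5, 0.1, -1.7]
opening: 0.324
finger_force: 69.6
t 22.62 tcp [0.5881 0.1872 0.0144] a 82.97 F [ 0.5  0.1 -1.7] open 0.324 ff 69.6 q [0.14 0.42 1.84 0.   0.88 0.27]
```

```bash
python3 -m pendant '[{"dx":0,"dy":0,"dz":0.2,"twist":0},{"dx":0,"dy":0,"dz":0.3,"twist":0},{"dx":0,"dy":0,"dz":0.3,"twist":0}]'; python3 -m pendant '[{"dx":0,"dy":0,"dz":0,"twist":0},{"dx":0,"dy":0,"dz":0,"twist":0},{"dx":0,"dy":0,"dz":-1,"twist":0},{"dx":0,"dy":0,"dz":-4,"twist":0},{"dx":0,"dy":0,"dz":-8,"twist":0},{"dx":0,"dy":0,"dz":-10,"twist":0}]' 52; python3 -m pendant '[{"dx":-6,"dy":0,"dz":-1,"twist":10},{"dx":-12,"dy":0,"dz":-1,"twist":20},{"dx":-18,"dy":0,"dz":-1,"twist":30},{"dx":-24,"dy":0,"dz":-1,"twist":40},{"dx":-24,"dy":-2,"dz":-1,"twist":50},{"dx":-24,"dy":-2,"dz":-1,"twist":60}]' 0; python3 look.py; cat > inside.py <<'E'
from meas import *
c=dict(np.load('t.npz'));P=pts(c)
for o in sets(c,box=(105,160,210,245),t=60,zt=.024):
    if o[2]<.06: continue
    C=o[1]-[.547,.2445];t=np.radians(-7);u=np.array([np.cos(t),np.sin(t)]);w=np.array([-np.sin(t),np.cos(t)])
    d=o[4]*np.pi/180;q=[np.median(P[int(v)-1:int(v)+2,int(x)-1:int(x)+2,2]) for x,v in [proj(c,[*(o[1]+k*np.array([np.cos(d),np.sin(d)])),.024]) for k in(-.028,0,.028)]]
    print('case mm',round(1000*C@u),round(1000*C@w),'px',o[0].round(),'LxW',np.round(o[2:4],3),'ang',round(o[4]),'z',np.round(q,3))
E
python3 inside.py; python3 go.py
```

```text
time: 23.0
eef_pos: [0.5881, 0.1873, 0.0122]
tcp_rot: [0.749, 0.662, 0.0, 0.0]
contact_force: [-1.6, 0.3, 5.0]
opening: 0.329
finger_force: 70.3
time: 23.75
eef_pos: [0.5887, 0.1873, 0.1136]
tcp_rot: [0.749, 0.662, 0.002, 0.001]
contact_force: [-0.1, 0.0, 0.7]
opening: 0.52
finger_force: 0.0
time: 24.5
eef_pos: [0.5364, -0.0495, 0.1197]
tcp_rot: [0.981, 0.195, -0.001, -0.0]
contact_force: [0.2, 0.4, -0.8]
opening: -0.0
finger_force: 0.0
[416.9552 258.2388] [ 0.42   -0.4453] 0.0918 0.0161 -164.3668
[281.4964 244.6598] [ 0.4453 -0.0915] 0.0715 0.028 -163.2238
[311.7547 195.3915] [ 0.5766 -0.1675] 0.071 0.0279 -9.2703
case mm -43 113 px [108. 211.] LxW [0.088 0.015] ang -8 z [0.031 0.032 0.031]
case mm 48 -52 px [177. 187.] LxW [0.083 0.037] ang -98 z [0.023 0.024 0.023]
case mm 46 52 px [137. 181.] LxW [0.084 0.031] ang -98 z [0.024 0.024 0.023]
case mm 2 -110 px [196. 208.] LxW [0.184 0.018] ang -7 z [ 0.001  0.002 -0.   ]
case mm 75 85 px [127. 169.] LxW [0.134 0.07 ] ang -55 z [0.012 0.004 0.022]
t 24.55 tcp [ 0.5371 -0.0492  0.1199] a 22.35 F [ 0.   0.2 -0.3] open 0.002 ff 0.0 q [-0.28  0.11  2.    0.    1.03  0.9 ]
```

Set D is in flat (case x 48, y −52, top 23-24 mm). Next is set A.

```bash
python3 key.py .580 -.168 -9.4 S
```

```text
t 24.55 tcp [ 0.5371 -0.0492  0.1199] a 22.35 F [ 0.   0.2 -0.3] open 0.002 ff 0.0 q [-0.28  0.11  2.    0.    1.03  0.9 ]
dx 7.40 dy 10.25 dz 5.98 twist 31.7
dx 7.40 dy 10.25 dz 11.58 twist 31.7
dx -0.54 dy 12.63 dz 5.98 twist 31.7
```

```bash
python3 -m pendant '[{"dx":3,"dy":4,"dz":1,"twist":10},{"dx":6,"dy":8,"dz":3,"twist":20},{"dx":7.4,"dy":10.2,"dz":6,"twist":30},{"dx":7.4,"dy":10.2,"dz":8,"twist":31.7},{"dx":7.4,"dy":10.2,"dz":11,"twist":31.7},{"dx":7.4,"dy":10.2,"dz":11.5,"twist":31.7},{"dx":7.4,"dy":10.2,"dz":11.6,"twist":31.7},{"dx":7.4,"dy":10.2,"dz":11.6,"twist":31.7}]'; python3 go.py;  python3 -m pendant '[{"dx":-1.4,"dy":0.1,"dz":0,"twist":0},{"dx":-2.3,"dy":0,"dz":0,"twist":0},{"dx":-3.2,"dy":0,"dz":0,"twist":0},{"dx":-4.2,"dy":0.3,"dz":0,"twist":0},{"dx":-5.1,"dy":0.7,"dz":0,"twist":0},{"dx":-5.8,"dy":1.3,"dz":0,"twist":0},{"dx":-6.4,"dy":1.9,"dz":0,"twist":0},{"dx":-6.8,"dy":2.5,"dz":0,"twist":0},{"dx":-7,"dy":3,"dz":0,"twist":0},{"dx":-7,"dy":3,"dz":0,"twist":0}]'; python3 -m pendant '[{"dx":0,"dy":-1,"dz":0,"twist":0},{"dx":0,"dy":-1,"dz":-4,"twist":0},{"dx":0,"dy":-6,"dz":-8,"twist":0},{"dx":0,"dy":-11,"dz":-8,"twist":0},{"dx":0,"dy":-16,"dz":-8,"twist":0},{"dx":0,"dy":-20,"dz":-8,"twist":0}]' 80;  python3 look.py; python3 - <<'E'
from h import *
c=dict(np.load('t.npz')); a=c['img'][150:280,100:400]
d=cv2.resize(c['img'][170:225,280:350],(560,440),interpolation=cv2.INTER_CUBIC); e=cv2.resize(c['img'][155:250,95:215],(560,440),interpolation=cv2.INTER_CUBIC)
save(cv2.resize(np.vstack([d[:,:],e])[:, :],(380,598)),'c10.png')
E
python3 go.py
```

```text
time: 25.55
eef_pos: [0.6468, -0.1137, 0.006]
tcp_rot: [0.997, -0.076, 0.001, 0.0]
contact_force: [-0.6, -0.8, -1.2]
opening: -0.002
finger_force: 0.0
t 25.55 tcp [ 0.6468 -0.1137  0.006 ] a -8.67 F [-0.6 -0.8 -1.2] open -0.002 ff 0.0 q [-0.33  0.5   1.74  0.    0.89  1.39]
time: 26.8
eef_pos: [0.5722, -0.1332, 0.0044]
tcp_rot: [0.997, -0.076, 0.0, 0.0]
contact_force: [0.6, 0.6, 0.0]
opening: -0.004
finger_force: 0.0
time: 27.55
eef_pos: [0.6026, 0.0679, 0.0846]
tcp_rot: [0.997, -0.075, 0.0, -0.0]
contact_force: [0.5, 0.1, -0.2]
opening: 0.799
finger_force: 0.0
[416.7716 258.0918] [ 0.4204 -0.4448] 0.0904 0.015 -164.9643
[281.71   245.1761] [ 0.444  -0.0921] 0.0683 0.0274 -163.3317
[312.1298 194.3647] [ 0.5794 -0.1685] 0.0765 0.0269 -9.468
t 27.6 tcp [0.6027 0.0718 0.0846] a -8.51 F [-0.2  1.7 -0.1] open 0.8 ff 0.0 q [-0.05  0.3   1.85  0.    0.99  1.67]
```

View pics/c10.png

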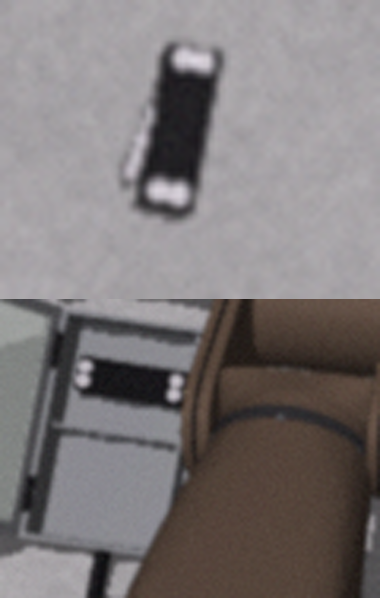

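Set A's key is nearly folded (a sliver at crop (135,150)), and set C looks closed in the case. I'll grasp A at its middle.

```bash
python3 go.py .5800 -.1685 .06 -9.4
```

```text
t 27.6 tcp [0.6027 0.0718 0.0846] a -8.51 F [-0.2  1.7 -0.1] open 0.8 ff 0.0 q [-0.05  0.3   1.85  0.    0.99  1.67]
dx 1.31 dy 24.11 dz 2.38 twist 0.9
```

```bash
python3 -m pendant '[{"dx":0.3,"dy":5.5,"dz":0,"twist":0.9},{"dx":0.6,"dy":11,"dz":0,"twist":0.9},{"dx":0.9,"dy":16.5,"dz":1,"twist":0.9},{"dx":1.3,"dy":22,"dz":2,"twist":0.9},{"dx":1.3,"dy":24.1,"dz":2.4,"twist":0.9},{"dx":1.3,"dy":24.1,"dz":2.4,"twist":0.9},{"dx":1.3,"dy":24.1,"dz":2.4,"twist":0.9}]'; python3 go.py .580 -.1685 .004 -9.4
```

```text
time: 28.48
eef_pos: [0.5791, -0.1736, 0.0604]
tcp_rot: [0.997, -0.083, -0.0, -0.0]
contact_force: [0.3, -0.1, 0.0]
opening: 0.8
finger_force: 0.0
t 28.48 tcp [ 0.5791 -0.1736  0.0604] a -9.56 F [ 0.3 -0.1  0. ] open 0.8 ff 0.0 q [-0.46  0.33  1.86  0.    0.95  1.28]
dx 0.00 dy -0.52 dz 5.64 twist -0.2
```

```bash
python3 -m pendant '[{"dx":0,"dy":-0.5,"dz":2,"twist":0},{"dx":0,"dy":-0.5,"dz":4.5,"twist":0},{"dx":0,"dy":-0.5,"dz":5.6,"twist":0},{"dx":0,"dy":-0.5,"dz":5.6,"twist":0},{"dx":0,"dy":-0.5,"dz":5.6,"twist":0}]'; python3 -m pendant '[{"dx":0,"dy":0,"dz":-0.3,"twist":0},{"dx":0,"dy":0,"dz":-0.4,"twist":0},{"dx":0,"dy":0,"dz":-0.4,"twist":0},{"dx":0,"dy":0,"dz":-0.4,"twist":0},{"dx":0,"dy":0,"dz":-0.4,"twist":0},{"dx":0,"dy":0,"dz":-0.4,"twist":0}]' 0 70; python3 -m pendant '[{"dx":0,"dy":0,"dz":-3,"twist":0},{"dx":0,"dy":0,"dz":-7.5,"twist":0},{"dx":0,"dy":0,"dz":-7.5,"twist":0}]'; python3 go.py .5074 .3033 .085 83;cat > ext.py <<'E'
from h import *
s=ctrl.get_state();R=Rot.from_quat(s['tcp_rot']).as_matrix()
for n in('side','top'):
    P=pts(cam(n)); Q=(P-s['eef_pos'])@R*1000
    m=(np.abs(Q[...,1])<14)&(np.abs(Q[...,0])<70)&(np.abs(Q[...,2]+12)<8)
    x=np.sort(Q[m][:,0]); print(n,'tool x extent',x[[5,-6]].round(1),len(x),'z',np.median(Q[m&(Q[...,0]<-25)][:,2]).round(1),np.median(Q[m&(Q[...,0]>25)][:,2]).round(1))
E
python3 ext.py
```

```text
time: 29.1
eef_pos: [0.5803, -0.1702, 0.005]
tcp_rot: [0.996, -0.084, 0.001, 0.0]
contact_force: [-0.2, 0.5, -1.5]
opening: 0.8
finger_force: 0.0
time: 29.85
eef_pos: [0.5805, -0.1708, 0.0099]
tcp_rot: [0.996, -0.084, 0.001, 0.0]
contact_force: [-0.8, 1.1, 6.7]
opening: 0.305
finger_force: 69.4
time: 30.22
eef_pos: [0.5824, -0.1717, 0.0877]
tcp_rot: [0.996, -0.084, 0.004, 0.002]
contact_force: [-0.1, 0.4, -1.2]
opening: 0.306
finger_force: 69.3
t 30.23 tcp [ 0.5824 -0.1717  0.0877] a -9.63 F [-0.1  0.4 -1.2] open 0.306 ff 69.3 q [-0.45  0.29  1.85  0.    0.99  1.29]
dx -15.35 dy -45.57 dz 0.03 twist -92.6
side tool x extent [-34.9  42.5] 177 z -7.4 -7.0Traceback (most recent call last):
  File "ext.py", line 6, in <module>
    x=np.sort(Q[m][:,0]); print(n,'tool x extent',x[[5,-6]].round(1),len(x),'z',np.median(Q[m&(Q[...,0]<-25)][:,2]).round(1),np.median(Q[m&(Q[...,0]>25)][:,2]).round(1))
                                                  ~^^^^^^^^
IndexError: index 5 is out of bounds for axis 0 with size 0
```

```bash
python3 -m pendant '[{"dx":-1.5,"dy":-5,"dz":0,"twist":-10},{"dx":-3,"dy":-10,"dz":0,"twist":-20},{"dx":-4.5,"dy":-15,"dz":0,"twist":-30},{"dx":-6,"dy":-20,"dz":0,"twist":-40},{"dx":-7.5,"dy":-25,"dz":0,"twist":-50},{"dx":-9,"dy":-30,"dz":0,"twist":-60},{"dx":-11,"dy":-35,"dz":0,"twist":-70},{"dx":-13,"dy":-40,"dz":0,"twist":-80},{"dx":-15.3,"dy":-45,"dz":0,"twist":-90},{"dx":-15.3,"dy":-45.3,"dz":0,"twist":-92.6}]'; python3 -m pendant '[{"dx":0,"dy":0,"dz":0,"twist":0},{"dx":0,"dy":0,"dz":0,"twist":0},{"dx":0,"dy":0,"dz":0,"twist":0}]'; python3 go.py .507 .3003 .018 83 .507 .3003 .015 83
```

```text
time: 31.58
eef_pos: [0.5015, 0.3045, 0.0806]
tcp_rot: [0.747, 0.665, -0.002, -0.001]
contact_force: [-0.1, 0.1, -1.4]
opening: 0.303
finger_force: 69.4
time: 31.95
eef_pos: [0.5046, 0.301, 0.0828]
tcp_rot: [0.75, 0.662, -0.0, -0.0]
contact_force: [0.8, 0.7, -0.8]
opening: 0.299
finger_force: 69.4
t 31.95 tcp [0.5046 0.301  0.0828] a 82.86 F [ 0.8  0.7 -0.8] open 0.299 ff 69.4 q [ 0.37  0.26  1.9  -0.    0.98  0.49]
dx -0.04 dy 0.25 dz 6.48 twist -0.1
dx -0.04 dy 0.25 dz 6.78 twist -0.1
```

```bash
python3 -m pendant '[{"dx":0,"dy":0,"dz":2.5,"twist":0},{"dx":0,"dy":0.2,"dz":5,"twist":0},{"dx":0,"dy":0.2,"dz":6,"twist":0},{"dx":0,"dy":0.2,"dz":6.5,"twist":0},{"dx":0,"dy":0.2,"dz":6.7,"twist":0},{"dx":0,"dy":0.2,"dz":6.7,"twist":0},{"dx":0,"dy":0.2,"dz":6.7,"twist":0}]'; python3 -m pendant '[{"dx":0,"dy":0,"dz":0,"twist":0},{"dx":0,"dy":0,"dz":0,"twist":0},{"dx":0,"dy":0,"dz":-1,"twist":0},{"dx":0,"dy":0,"dz":-4,"twist":0},{"dx":0,"dy":0,"dz":-8,"twist":0},{"dx":0,"dy":0,"dz":-10,"twist":0}]' 52; python3 -m pendant '[{"dx":-6,"dy":-1,"dz":-1,"twist":10},{"dx":-12,"dy":-2,"dz":-1,"twist":20},{"dx":-18,"dy":-4,"dz":-1,"twist":30},{"dx":-24,"dy":-6,"dz":-1,"twist":40},{"dx":-30,"dy":-8,"dz":-1,"twist":50},{"dx":-31,"dy":-8,"dz":-1,"twist":60},{"dx":-31,"dy":-8,"dz":-1,"twist":67}]' 0; python3 look.py; python3 inside.py; python3 key.py .447 -.091 16.6 S
```

```text
time: 32.83
eef_pos: [0.5071, 0.3019, 0.0171]
tcp_rot: [0.749, 0.662, 0.001, 0.0]
contact_force: [0.5, 0.2, -1.6]
opening: 0.3
finger_force: 69.4
time: 33.58
eef_pos: [0.5081, 0.3023, 0.1197]
tcp_rot: [0.749, 0.662, 0.002, 0.001]
contact_force: [-1.2, 0.6, -0.1]
opening: 0.518
finger_force: 0.0
time: 34.45
eef_pos: [0.3887, 0.0026, 0.1264]
tcp_rot: [0.991, 0.135, 0.0, 0.0]
contact_force: [0.7, 0.1, -0.2]
opening: 0.003
finger_force: 0.0
[416.8255 258.5503] [ 0.4192 -0.4449] 0.0942 0.0168 -164.4947
[281.6955 245.1222] [ 0.4441 -0.092 ] 0.0693 0.0278 -163.3325
case mm -49 51 px [131. 217.] LxW [0.078 0.028] ang -96 z [0.023 0.023 0.021]
case mm 48 -53 px [177. 187.] LxW [0.084 0.037] ang -97 z [0.024 0.025 0.025]
case mm 46 53 px [137. 182.] LxW [0.085 0.032] ang -98 z [0.023 0.024 0.025]
case mm 2 -110 px [195. 208.] LxW [0.185 0.019] ang -6 z [ 0.002  0.    -0.   ]
case mm 75 -24 px [168. 175.] LxW [0.127 0.066] ang -56 z [0.006 0.004 0.027]
case mm 25 101 px [117. 187.] LxW [0.206 0.095] ang -35 z [0.029 0.003 0.024]
t 34.5 tcp [0.3889 0.0031 0.1264] a 15.46 F [ 0.2 -0.2  0.1] open -0.001 ff 0.0 q [-0.25 -0.27  2.34  0.    1.07  1.05]
dx 8.47 dy 4.31 dz 6.64 twist -1.1
dx 8.47 dy 4.31 dz 12.24 twist -1.1
dx 3.09 dy 10.61 dz 6.64 twist -1.1
```

```bash
python3 -m pendant '[{"dx":4,"dy":2,"dz":2,"twist":-1},{"dx":8.4,"dy":4.3,"dz":4,"twist":-1},{"dx":8.4,"dy":4.3,"dz":7,"twist":-1},{"dx":8.4,"dy":4.3,"dz":10,"twist":-1},{"dx":8.4,"dy":4.3,"dz":11.5,"twist":-1},{"dx":8.4,"dy":4.3,"dz":12.2,"twist":-1},{"dx":8.4,"dy":4.3,"dz":12.2,"twist":-1},{"dx":8.4,"dy":4.3,"dz":12.2,"twist":-1}]'; python3 go.py;  python3 -m pendant '[{"dx":-1.4,"dy":0.1,"dz":0,"twist":0},{"dx":-2.3,"dy":0,"dz":0,"twist":0},{"dx":-3.2,"dy":0,"dz":0,"twist":0},{"dx":-4.2,"dy":0.3,"dz":0,"twist":0},{"dx":-5.1,"dy":0.7,"dz":0,"twist":0},{"dx":-5.8,"dy":1.3,"dz":0,"twist":0},{"dx":-6.4,"dy":1.9,"dz":0,"twist":0},{"dx":-6.8,"dy":2.5,"dz":0,"twist":0},{"dx":-7,"dy":3,"dz":0,"twist":0},{"dx":-7,"dy":3,"dz":0,"twist":0}]'; python3 -m pendant '[{"dx":0,"dy":-1,"dz":0,"twist":0},{"dx":0,"dy":-1,"dz":-4,"twist":0},{"dx":2,"dy":-6,"dz":-8,"twist":0},{"dx":4,"dy":-11,"dz":-8,"twist":0},{"dx":4,"dy":-16,"dz":-8,"twist":0},{"dx":4,"dy":-18,"dz":-8,"twist":0},{"dx":4,"dy":-18,"dz":-8,"twist":0}]' 80;  python3 look.py; python3 go.py; python3 - <<'E'
from h import *
c=dict(np.load('t.npz')); 
d=cv2.resize(c['img'][215:275,240:325],None,fx=5,fy=5,interpolation=cv2.INTER_CUBIC); e=cv2.resize(c['img'][155:250,110:195],None,fx=5,fy=5,interpolation=cv2.INTER_CUBIC)[:300]
save(np.hstack([d,e[:, :375]]),'c11.png')
E
```

```text
time: 35.5
eef_pos: [0.4828, -0.0146, 0.0055]
tcp_rot: [0.989, 0.148, 0.001, 0.0]
contact_force: [0.4, 0.4, -0.6]
opening: -0.001
finger_force: 0.0
t 35.5 tcp [ 0.4828 -0.0146  0.0055] a 16.98 F [ 0.4  0.4 -0.6] open -0.001 ff 0.0 q [-0.24  0.19  2.17  0.    0.78  1.03]
time: 36.75
eef_pos: [0.4238, -0.064, 0.0044]
tcp_rot: [0.989, 0.147, 0.0, 0.0]
contact_force: [0.2, -0.4, 0.5]
opening: 0.0
finger_force: 0.0
time: 37.62
eef_pos: [0.4082, 0.1219, 0.0841]
tcp_rot: [0.989, 0.149, -0.0, -0.0]
contact_force: [0.5, 0.2, -0.9]
opening: 0.799
finger_force: 0.0
[416.9871 258.8051] [ 0.4186 -0.4454] 0.0952 0.0166 -164.8836
[281.9231 244.8846] [ 0.4447 -0.0926] 0.0753 0.0287 -144.6216
t 37.67 tcp [0.4088 0.121  0.0842] a 17.11 F [0.3 0.3 0.6] open 0.802 ff 0.0 q [ 0.05 -0.09  2.28 -0.    0.95  1.32]
```

View pics/c11.png

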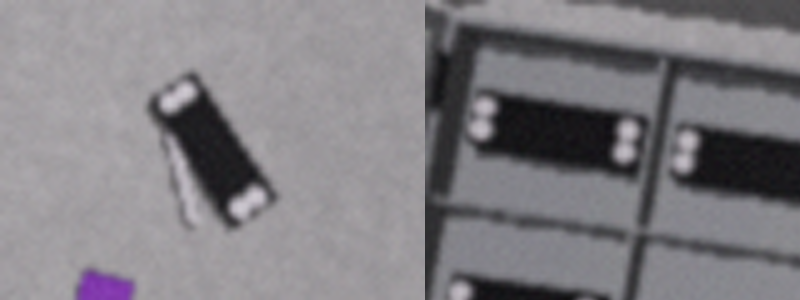

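Set B's handle turned to about 34° and its key is at about 0.35 rad (crop (180,185)). Sets C and D look closed in the case. I'll straddle and squeeze B.

```bash
python3 go.py .4455 -.0925 .06 34
```

```text
t 37.67 tcp [0.4088 0.121  0.0842] a 17.11 F [0.3 0.3 0.6] open 0.802 ff 0.0 q [ 0.05 -0.09  2.28 -0.    0.95  1.32]
dx -2.78 dy 21.49 dz 2.42 twist -16.9
```

```bash
python3 -m pendant '[{"dx":-0.7,"dy":5.5,"dz":0,"twist":-6},{"dx":-1.4,"dy":11,"dz":0,"twist":-12},{"dx":-2.1,"dy":16.5,"dz":1,"twist":-16.9},{"dx":-2.8,"dy":21.2,"dz":2.4,"twist":-16.9},{"dx":-2.8,"dy":21.2,"dz":2.4,"twist":-16.9},{"dx":-2.8,"dy":21.2,"dz":2.4,"twist":-16.9},{"dx":-2.8,"dy":21.2,"dz":2.4,"twist":-16.9}]' 85; python3 go.py .4455 -.0925 .002 34
```

```text
time: 38.55
eef_pos: [0.4443, -0.0899, 0.0604]
tcp_rot: [0.956, 0.292, 0.0, -0.0]
contact_force: [0.0, 0.3, -0.5]
opening: 0.847
finger_force: 0.0
t 38.55 tcp [ 0.4443 -0.0899  0.0604] a 33.92 F [ 0.   0.3 -0.5] open 0.847 ff 0.0 q [-0.42  0.02  2.23  0.    0.9   0.55]
dx -0.05 dy 0.29 dz 5.84 twist -0.1
```

```bash
python3 -m pendant '[{"dx":0,"dy":0.2,"dz":2,"twist":0},{"dx":0,"dy":0.2,"dz":4.5,"twist":0},{"dx":0,"dy":0.2,"dz":5.8,"twist":0},{"dx":0,"dy":0.2,"dz":5.9,"twist":0},{"dx":0,"dy":0.2,"dz":5.9,"twist":0}]'; python3 -m pendant '[{"dx":0,"dy":0,"dz":-0.1,"twist":0},{"dx":0,"dy":0,"dz":-0.2,"twist":0},{"dx":0,"dy":0,"dz":-0.4,"twist":0},{"dx":0,"dy":0,"dz":-0.5,"twist":0},{"dx":0,"dy":0,"dz":-0.5,"twist":0},{"dx":0,"dy":0,"dz":-0.5,"twist":0},{"dx":0,"dy":0,"dz":-0.5,"twist":0}]' 0 70; python3 -m pendant '[{"dx":0,"dy":0,"dz":-3,"twist":0},{"dx":0,"dy":0,"dz":-7.5,"twist":0},{"dx":0,"dy":0,"dz":-7.5,"twist":0}]'; python3 go.py .4943 .197 .085 83; python3 ext.py
```

```text
time: 39.17
eef_pos: [0.4462, -0.0923, 0.002]
tcp_rot: [0.957, 0.292, 0.0, 0.0]
contact_force: [0.4, 0.5, 0.3]
opening: 0.851
finger_force: 0.0
time: 40.05
eef_pos: [0.4454, -0.0922, 0.0062]
tcp_rot: [0.957, 0.291, -0.0, -0.0]
contact_force: [-0.2, -0.6, -1.0]
opening: 0.304
finger_force: 68.9
time: 40.42
eef_pos: [0.4485, -0.0935, 0.085]
tcp_rot: [0.957, 0.291, 0.003, 0.003]
contact_force: [-0.4, -0.2, -0.5]
opening: 0.305
finger_force: 69.1
t 40.42 tcp [ 0.4485 -0.0935  0.085 ] a 33.88 F [-0.4 -0.2 -0.5] open 0.305 ff 69.1 q [-0.43 -0.02  2.21  0.    0.94  0.55]
dx 20.00 dy -21.57 dz -0.07 twist -49.1
side tool x extent [-39.9  35.5] 170 z -11.4 -11.2Traceback (most recent call last):
  File "ext.py", line 6, in <module>
    x=np.sort(Q[m][:,0]); print(n,'tool x extent',x[[5,-6]].round(1),len(x),'z',np.median(Q[m&(Q[...,0]<-25)][:,2]).round(1),np.median(Q[m&(Q[...,0]>25)][:,2]).round(1))
                                                  ~^^^^^^^^
IndexError: index 5 is out of bounds for axis 0 with size 0
```

```bash
python3 -m pendant '[{"dx":4,"dy":-4.3,"dz":0,"twist":-10},{"dx":8,"dy":-8.6,"dz":0,"twist":-20},{"dx":12,"dy":-12.9,"dz":0,"twist":-30},{"dx":16,"dy":-17.2,"dz":0,"twist":-40},{"dx":20,"dy":-21.4,"dz":0,"twist":-49.1},{"dx":20,"dy":-21.4,"dz":0,"twist":-49.1},{"dx":20,"dy":-21.4,"dz":0,"twist":-49.1},{"dx":20,"dy":-21.4,"dz":0,"twist":-49.1}]';python3 go.py .4943 .198 .012 83
```

```text
time: 41.52
eef_pos: [0.4916, 0.1956, 0.0802]
tcp_rot: [0.75, 0.662, -0.001, -0.0]
contact_force: [0.2, -0.2, -0.6]
opening: 0.303
finger_force: 69.1
t 41.52 tcp [0.4916 0.1956 0.0802] a 82.86 F [ 0.2 -0.2 -0.6] open 0.303 ff 69.1 q [ 0.19  0.15  2.04 -0.    0.95  0.31]
dx 0.28 dy 0.25 dz 6.82 twist -0.1
```

```bash
python3 -m pendant '[{"dx":0.3,"dy":0.1,"dz":2.5,"twist":0},{"dx":0.3,"dy":0.2,"dz":5,"twist":0},{"dx":0.3,"dy":0.2,"dz":6,"twist":0},{"dx":0.3,"dy":0.2,"dz":6.6,"twist":0},{"dx":0.3,"dy":0.2,"dz":6.9,"twist":0},{"dx":0.3,"dy":0.2,"dz":6.9,"twist":0},{"dx":0.3,"dy":0.2,"dz":6.9,"twist":0}]'; python3 -m pendant '[{"dx":0,"dy":0,"dz":0,"twist":0},{"dx":0,"dy":0,"dz":0,"twist":0},{"dx":0,"dy":0,"dz":-1,"twist":0},{"dx":0,"dy":0,"dz":-4,"twist":0},{"dx":0,"dy":0,"dz":-8,"twist":0},{"dx":0,"dy":0,"dz":-10,"twist":0}]' 52; python3 -m pendant '[{"dx":-6,"dy":0,"dz":-1,"twist":0},{"dx":-12,"dy":0,"dz":-1,"twist":0},{"dx":-18,"dy":0,"dz":-1,"twist":0},{"dx":-24,"dy":0,"dz":-1,"twist":0},{"dx":-28,"dy":0,"dz":-1,"twist":0},{"dx":-28,"dy":0,"dz":-1,"twist":0}]' 0; python3 look.py; python3 inside.py; python3 go.py; python3 - <<'E'
from h import *
c=dict(np.load('t.npz'))
e=cv2.resize(c['img'][150:255,30:225],None,fx=4,fy=4,interpolation=cv2.INTER_CUBIC)
save(e,'c12.png')
# lid points: high z, near case
P=pts(c); m=(P[...,2]>.1)&(P[...,1]>.3)&(P[...,0]>.42)&(P[...,0]<.72); Q=P[m]; print(len(Q)); 
for a in(.1,.15,.2,.23):
    q=Q[(Q[:,2]>a)&(Q[:,2]<a+.03)]; print(a,len(q),np.percentile(q,[5,50,95],0).round(3).tolist() if len(q) else '')
E
```

```text
time: 42.4
eef_pos: [0.4952, 0.1997, 0.013]
tcp_rot: [0.749, 0.662, 0.001, 0.0]
contact_force: [0.4, 0.3, -0.7]
opening: 0.309
finger_force: 69.1
time: 43.15
eef_pos: [0.4962, 0.1999, 0.1158]
tcp_rot: [0.749, 0.662, 0.002, 0.001]
contact_force: [-1.1, -0.2, 0.5]
opening: 0.522
finger_force: 0.0
time: 43.9
eef_pos: [0.4606, -0.0807, 0.1234]
tcp_rot: [0.751, 0.661, 0.0, 0.001]
contact_force: [-0.2, -0.1, -0.3]
opening: 0.003
finger_force: 0.0
[416.8614 258.314 ] [ 0.4198 -0.445 ] 0.0929 0.0169 -164.8434
case mm -48 -54 px [171. 223.] LxW [0.079 0.027] ang -97 z [0.022 0.022 0.021]
case mm -49 51 px [131. 217.] LxW [0.078 0.028] ang -97 z [0.022 0.022 0.021]
case mm -42 113 px [108. 211.] LxW [0.089 0.016] ang -8 z [0.028 0.029 0.022]
case mm 48 -52 px [177. 187.] LxW [0.083 0.037] ang -98 z [0.024 0.026 0.023]
case mm 46 53 px [137. 181.] LxW [0.085 0.032] ang -98 z [0.024 0.023 0.023]
case mm 2 -111 px [196. 208.] LxW [0.185 0.019] ang -7 z [0.003 0.001 0.002]
case mm 74 85 px [127. 169.] LxW [0.134 0.071] ang -55 z [0.013 0.003 0.02 ]
t 43.95 tcp [ 0.4606 -0.0793  0.1231] a 82.8 F [-0.1  0.9 -0.3] open -0.003 ff 0.0 q [-0.39 -0.06  2.16  0.    1.03 -0.26]
4905
0.1 788 [[0.481, 0.37, 0.102], [0.565, 0.382, 0.115], [0.65, 0.393, 0.128]]
0.15 916 [[0.482, 0.385, 0.152], [0.566, 0.396, 0.166], [0.653, 0.407, 0.179]]
0.2 1086 [[0.485, 0.399, 0.201], [0.569, 0.411, 0.215], [0.655, 0.421, 0.229]]
0.23 882 [[0.484, 0.407, 0.231], [0.569, 0.418, 0.241], [0.655, 0.429, 0.249]]
```

View pics/c12.png

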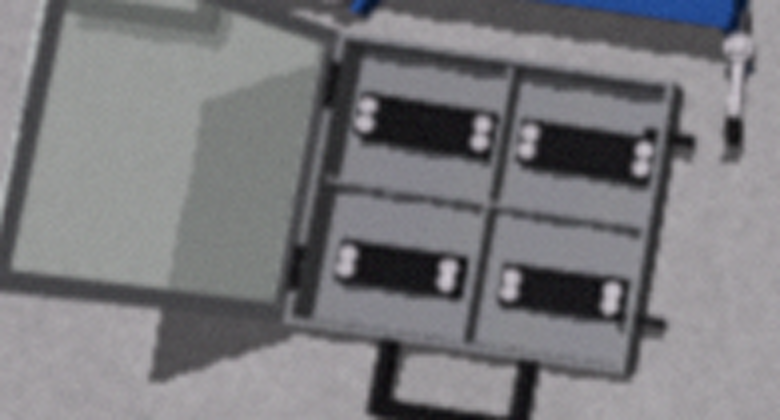

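All four sets lie flat and folded: C (420,122), D (585,150), A (400,268) and B (560,292). Next I'll push the lid shut from behind (it is at y≈0.41 at z 0.21).

```bash
python3 go.py .575 .49 .31 83 .575 .49 .205 83 .556 .335 .205 83
```

```text
t 43.95 tcp [ 0.4606 -0.0793  0.1231] a 82.8 F [-0.1  0.9 -0.3] open -0.003 ff 0.0 q [-0.39 -0.06  2.16  0.    1.03 -0.26]
dx 57.92 dy 4.24 dz -18.68 twist -0.2
dx 57.92 dy 4.23 dz -8.18 twist -0.2
dx 42.30 dy 4.29 dz -8.18 twist -0.2
```

```bash
python3 -m pendant '[{"dx":4,"dy":0,"dz":-5,"twist":0},{"dx":8,"dy":0,"dz":-10,"twist":0},{"dx":12,"dy":0,"dz":-15,"twist":0},{"dx":16,"dy":0,"dz":-18.7,"twist":0},{"dx":22,"dy":-0.5,"dz":-18.7,"twist":0},{"dx":28,"dy":-1,"dz":-18.7,"twist":0},{"dx":34,"dy":-1.5,"dz":-18.7,"twist":0},{"dx":34,"dy":-1.5,"dz":-18.7,"twist":0}]'; python3 go.py .575 .49 .31 83
```

```text
time: 44.95
eef_pos: [0.4854, 0.2659, 0.3091]
tcp_rot: [0.747, 0.665, -0.0, -0.001]
contact_force: [-0.3, -0.2, 0.4]
opening: -0.002
finger_force: 0.0
t 44.95 tcp [0.4854 0.2659 0.3091] a 83.42 F [-0.3 -0.2  0.4] open -0.002 ff 0.0 q [ 0.32 -0.03  1.79  0.    1.39  0.43]
dx 23.29 dy 6.33 dz -0.08 twist 0.4
```

```bash
python3 -m pendant '[{"dx":5,"dy":2,"dz":0,"twist":0},{"dx":10,"dy":4,"dz":0,"twist":0},{"dx":15,"dy":6,"dz":0,"twist":0},{"dx":20,"dy":6.3,"dz":0,"twist":0},{"dx":23.3,"dy":6.3,"dz":0,"twist":0},{"dx":23.3,"dy":6.3,"dz":0,"twist":0},{"dx":23.3,"dy":6.3,"dz":5,"twist":0},{"dx":23.3,"dy":6.3,"dz":10,"twist":0},{"dx":23.3,"dy":6.3,"dz":10.3,"twist":0},{"dx":23.3,"dy":6.3,"dz":10.3,"twist":0}]'; python3 go.py .575 .49 .205 83 .556 .335 .205 83; python3 -m pendant '[{"dx":-2,"dy":0,"dz":0,"twist":0},{"dx":-4,"dy":0,"dz":0,"twist":0},{"dx":-6,"dy":0,"dz":0,"twist":0},{"dx":-8,"dy":0,"dz":0,"twist":0},{"dx":-10,"dy":0,"dz":0,"twist":0},{"dx":-12,"dy":0,"dz":0,"twist":0},{"dx":-14,"dy":0,"dz":0,"twist":0},{"dx":-16,"dy":0,"dz":0,"twist":0},{"dx":-17,"dy":0,"dz":0,"twist":0},{"dx":-17,"dy":0,"dz":0,"twist":0}]'; python3 go.py
```

```text
time: 46.2
eef_pos: [0.5788, 0.4842, 0.2084]
tcp_rot: [0.749, 0.662, 0.001, 0.0]
contact_force: [-0.0, 0.7, 0.5]
opening: 0.004
finger_force: 0.0
t 46.2 tcp [0.5788 0.4842 0.2084] a 82.94 F [-0.   0.7  0.5] open 0.004 ff 0.0 q [ 0.56  0.47  1.37 -0.    1.29  0.69]
dx 0.53 dy -0.45 dz 0.34 twist -0.1
dx -15.09 dy -0.43 dz 0.32 twist -0.1
time: 47.45
eef_pos: [0.5574, 0.315, 0.206]
tcp_rot: [0.75, 0.662, -0.0, -0.0]
contact_force: [0.5, -0.3, 0.2]
opening: -0.001
finger_force: 0.0
t 47.45 tcp [0.5574 0.315  0.206 ] a 82.9 F [ 0.5 -0.3  0.2] open -0.001 ff 0.0 q [0.36 0.23 1.69 0.   1.22 0.48]
```

```bash
python3 -m pendant '[{"dx":0,"dy":3,"dz":-3,"twist":0},{"dx":-2,"dy":8,"dz":-3,"twist":0},{"dx":-4,"dy":13,"dz":-3,"twist":0},{"dx":-6,"dy":15,"dz":-2,"twist":0},{"dx":-8,"dy":15,"dz":0,"twist":0},{"dx":-8,"dy":15,"dz":2,"twist":0},{"dx":-8,"dy":15,"dz":2,"twist":0},{"dx":-8,"dy":15,"dz":2,"twist":0}]' 40; cat > lid.py <<'E'
from h import *
c=cam('side');P=pts(c)
C=np.array([.547,.2445]);t=np.radians(-7);u=np.array([np.cos(t),np.sin(t)]);w=np.array([-np.sin(t),np.cos(t)])
cx=(P[...,:2]-C)@u;cy=(P[...,:2]-C)@w
for y in(-.1,-.05,0,.05,.1):
    m=(np.abs(cx-.03)<.05)&(np.abs(cy-y)<.015)&(P[...,2]<.4); print(y,np.percentile(P[...,2][m],[5,50,95]).round(3),m.sum())
E
python3 lid.py; python3 go.py .4090 .2635 .06 83
```

```text
time: 48.45
eef_pos: [0.6963, 0.2193, 0.1867]
tcp_rot: [0.749, 0.663, 0.0, -0.0]
contact_force: [-0.5, 0.4, 0.2]
opening: 0.404
finger_force: 0.0
-0.1 [-0.002  0.024  0.042] 488
-0.05 [0.039 0.041 0.043] 145
0 [0.039 0.041 0.043] 131
0.05 [0.038 0.04  0.043] 121
0.1 [0.039 0.041 0.043] 109
t 48.5 tcp [0.6967 0.2192 0.1875] a 83.05 F [ 0.3  0.2 -0.7] open 0.403 ff 0.0 q [0.17 0.44 1.46 0.   1.24 0.29]
dx 0.90 dy -29.11 dz 12.70 twist 0.0
```

The lid is shut (top about 41 mm all over). I'll back the arm off and re-measure the case handle.

```bash
python3 -m pendant '[{"dx":-5,"dy":-3,"dz":0,"twist":0},{"dx":-10,"dy":-8,"dz":0,"twist":0},{"dx":-15,"dy":-12,"dz":0,"twist":0},{"dx":-20,"dy":-16,"dz":2,"twist":0},{"dx":-25,"dy":-20,"dz":4,"twist":0},{"dx":-25,"dy":-22,"dz":6,"twist":0},{"dx":-25,"dy":-22,"dz":6,"twist":0}]'; cat > hnd.py <<'E'
from h import *
c=cam('top');P=pts(c);np.savez('t.npz',**c); im=c['img'].astype(int)
s=4; x0,y0,x1,y1=90,150,215,275
I=cv2.resize(c['img'][y0:y1,x0:x1],None,fx=s,fy=s,interpolation=cv2.INTER_CUBIC)
Z=cv2.resize(P[y0:y1,x0:x1,2],None,fx=s,fy=s); X=cv2.resize(P[y0:y1,x0:x1,0],None,fx=s,fy=s)
m=((I.max(2)<85)&(X<.47)&(X>.36)&(Z>.012)).astype(np.uint8)
for k in sorted(cv2.findContours(m,0,1)[0],key=cv2.contourArea)[-2:]:
    b=(cv2.boxPoints(cv2.minAreaRect(k))+.5)/s-.5+[x0,y0]; w=np.array([onz(c,*p,.034)[:2] for p in b])
    w=w[np.argsort(w[:,0])]; f=w[:2][np.argsort(w[:2,1])]; d=f[1]-f[0]; l=np.linalg.norm(d); yaw=-np.degrees(np.arctan2(d[0],d[1])); t=np.radians(yaw); u=np.array([np.cos(t),np.sin(t)])
    bar=f.mean(0)+.006*u; print('front edge',f.round(4).tolist(),'len',l.round(4),'yaw',yaw.round(2),'bar',bar.round(4),'case origin',(bar+.1405*u).round(4))
E
python3 hnd.py; python3 go.py .4090 .2635 .06 83; python3 - <<'E'
import numpy as np
from h import *
c=dict(np.load('t.npz'));P=pts(c)
m=((P[...,2]>.035)&(P[...,2]<.047)&(P[...,1]>.09)&(P[...,1]<.38)&(P[...,0]>.42)&(P[...,0]<.65)).astype(np.uint8)
m=cv2.morphologyEx(m,cv2.MORPH_OPEN,np.ones((7,7)))
k=max(cv2.findContours(m,0,1)[0],key=cv2.contourArea); (cx,cy),wh,a=cv2.minAreaRect(k); b=cv2.boxPoints(((cx,cy),wh,a)); w=np.array([onz(c,*p,.042)[:2] for p in b]); print('lid rect',onz(c,cx,cy,.042),[np.linalg.norm(w[i]-w[i-1]).round(4) for i in range(2)],a)
E
```

```text
time: 49.38
eef_pos: [0.4448, -0.0029, 0.125]
tcp_rot: [0.75, 0.662, -0.001, -0.001]
contact_force: [-0.2, -0.7, -0.2]
opening: 0.4
finger_force: 0.0
front edge [[0.3972, 0.2136], [0.4094, 0.3164]] len 0.1035 yaw -6.77 bar [0.4093 0.2643] case origin [0.5488 0.2477]
front edge [[0.3654, 0.077], [0.3632, 0.1586]] len 0.0816 yaw 1.53 bar [0.3703 0.118 ] case origin [0.5107 0.1218]
t 49.42 tcp [ 0.4474 -0.003   0.1269] a 82.94 F [ 0.  -0.2  1.2] open 0.403 ff 0.0 q [-0.23 -0.11  2.21  0.    1.05 -0.11]
dx 25.98 dy -7.10 dz 6.68 twist -0.1
lid rect [0.54953011 0.25189251 0.042     ] [np.float64(0.2252), np.float64(0.191)] 8.61564826965332
```

```bash
python3 -m pendant '[{"dx":6,"dy":-2,"dz":0,"twist":0},{"dx":12,"dy":-4,"dz":1,"twist":0},{"dx":18,"dy":-6,"dz":2,"twist":0},{"dx":24,"dy":-7.1,"dz":3,"twist":0},{"dx":26,"dy":-7.1,"dz":4,"twist":0},{"dx":26,"dy":-7.1,"dz":5,"twist":0},{"dx":26,"dy":-7.1,"dz":5,"twist":0},{"dx":26,"dy":-7.1,"dz":5,"twist":0}]'; python3 go.py .4093 .264 .01 83.2
```

```text
time: 50.42
eef_pos: [0.4097, 0.263, 0.0769]
tcp_rot: [0.75, 0.662, 0.0, 0.0]
contact_force: [-0.0, -0.3, 0.3]
opening: 0.396
finger_force: 0.0
t 50.42 tcp [0.4097 0.263  0.0769] a 82.9 F [-0.  -0.3  0.3] open 0.396 ff 0.0 q [ 0.36  0.06  2.14 -0.    0.93  0.49]
dx 0.09 dy -0.06 dz 6.69 twist -0.3
```

```bash
python3 -m pendant '[{"dx":0,"dy":0,"dz":2.5,"twist":-0.3},{"dx":0,"dy":0,"dz":5,"twist":-0.3},{"dx":0,"dy":0,"dz":6.3,"twist":-0.3},{"dx":0,"dy":0,"dz":6.7,"twist":-0.3},{"dx":0,"dy":0,"dz":6.7,"twist":-0.3}]'; python3 -m pendant '[{"dx":0,"dy":0,"dz":0,"twist":0},{"dx":0,"dy":0,"dz":0,"twist":0},{"dx":0,"dy":0,"dz":0,"twist":0},{"dx":0,"dy":0,"dz":0,"twist":0},{"dx":0,"dy":0,"dz":0,"twist":0}]' 0 80; python3 hnd.py; python3 go.py .6386 .2192 .01 83.2
```

```text
time: 51.05
eef_pos: [0.4095, 0.2635, 0.0098]
tcp_rot: [0.748, 0.664, 0.0, 0.0]
contact_force: [-0.4, -0.2, 0.6]
opening: 0.404
finger_force: 0.0
time: 51.68
eef_pos: [0.4105, 0.2639, 0.0106]
tcp_rot: [0.747, 0.664, 0.001, 0.001]
contact_force: [2.5, -1.7, 5.6]
opening: 0.126
finger_force: 79.1
front edge [[0.4398, 0.1493], [0.441, 0.1558]] len 0.0066 yaw -10.42 bar [0.4463 0.1515] case origin [0.5845 0.126 ]
front edge [[0.362, 0.2047], [0.357, 0.3915]] len 0.1868 yaw 1.53 bar [0.3655 0.2982] case origin [0.5059 0.302 ]
t 51.73 tcp [0.4105 0.2639 0.0107] a 83.27 F [ 1.7 -1.6  5. ] open 0.118 ff 79.1 q [ 0.36  0.19  2.16 -0.    0.79  0.48]
dx -1.77 dy 23.18 dz 0.13 twist 0.1
```

```bash
python3 -m pendant '[{"dx":-0.5,"dy":0.2,"dz":-0.1,"twist":0},{"dx":-1,"dy":0.5,"dz":-0.1,"twist":0},{"dx":-1.5,"dy":0.8,"dz":-0.1,"twist":0},{"dx":-1.8,"dy":1,"dz":-0.1,"twist":0},{"dx":-1.8,"dy":1.3,"dz":-0.1,"twist":0},{"dx":-1.8,"dy":1.3,"dz":-0.1,"twist":0}]'; python3 go.py .6391 .2191 .0107 83.2; python3 - <<'E'
from h import *
c=cam('top');P=pts(c)
o=np.array([.6798,.2143]);t=np.radians(-6.8);u=np.array([np.cos(t),np.sin(t)]);w=np.array([-np.sin(t),np.cos(t)])
rx=(P[...,:2]-o)@u*1000;ry=(P[...,:2]-o)@w*1000;Z=P[...,2]*1000
# case +x top corner region: lid-level points, front rows
for x in (-150,-120,-90,-70,-60):
    m=(np.abs(rx-x)<6)&(Z>36)&(Z<50)&(np.abs(ry)<140); print('lid y range at rack x',x,np.percentile(ry[m],[1,99]).round(1) if m.sum() else '',m.sum())
m=(Z>36)&(Z<48)&(np.abs(ry)<80)&(rx>-90)&(rx<-5); print('lid front x',np.percentile(rx[m],[99]) if m.sum() else '')
E
```

```text
time: 52.48
eef_pos: [0.4177, 0.2447, 0.0106]
tcp_rot: [0.747, 0.665, -0.002, -0.002]
contact_force: [-6.6, 3.8, 10.3]
opening: 0.123
finger_force: 80.0
t 52.48 tcp [0.4177 0.2447 0.0106] a 83.42 F [-6.6  3.8 10.3] open 0.123 ff 80.0 q [0.32 0.18 2.16 0.   0.8  0.43]
dx -0.00 dy 22.28 dz -0.12 twist 0.2
lid y range at rack x -150 [-103.   112.4] 403
lid y range at rack x -120 [-102.7  112.7] 399
lid y range at rack x -90 [-101.  113.] 402
lid y range at rack x -70 [-133.6  116.4] 414
lid y range at rack x -60 [-134.   115.5] 417
lid front x [-29.56721856]
```

```bash
python3 -m pendant '[{"dx":-0.2,"dy":0,"dz":-0.1,"twist":0},{"dx":-0.35,"dy":0.5,"dz":-0.1,"twist":0.2},{"dx":-0.35,"dy":1.5,"dz":-0.1,"twist":0.2},{"dx":-0.35,"dy":2.5,"dz":-0.1,"twist":0.2},{"dx":-0.35,"dy":3.5,"dz":-0.1,"twist":0.2},{"dx":-0.35,"dy":4.5,"dz":-0.1,"twist":0.2},{"dx":-0.35,"dy":4.5,"dz":-0.1,"twist":0.2}]'; python3 go.py .6391 .2191 .0107 83.2;  python3 -m pendant '[{"dx":0,"dy":1,"dz":0,"twist":0},{"dx":0,"dy":2,"dz":0,"twist":0},{"dx":0,"dy":3,"dz":0,"twist":0},{"dx":0,"dy":4,"dz":0,"twist":0},{"dx":0,"dy":4,"dz":0,"twist":0}]'; python3 go.py .6391 .2191 .0107 83.2
```

```text
time: 53.4
eef_pos: [0.4626, 0.2348, 0.0106]
tcp_rot: [0.749, 0.663, -0.002, -0.001]
contact_force: [-4.5, -0.5, 2.8]
opening: 0.12
finger_force: 79.2
t 53.4 tcp [0.4626 0.2348 0.0106] a 83.02 F [-4.5 -0.5  2.8] open 0.12 ff 79.2 q [0.27 0.25 2.08 0.   0.81 0.4 ]
dx 0.58 dy 17.71 dz -0.08 twist -0.2
time: 54.02
eef_pos: [0.503, 0.2301, 0.0107]
tcp_rot: [0.749, 0.663, -0.001, -0.0]
contact_force: [-2.6, -0.2, 1.2]
opening: 0.118
finger_force: 79.1
t 54.02 tcp [0.503  0.2301 0.0107] a 83.03 F [-2.6 -0.2  1.2] open 0.118 ff 79.1 q [ 0.25  0.31  2.   -0.    0.83  0.37]
dx 0.56 dy 13.64 dz -0.03 twist -0.2
```

```bash
python3 -m pendant '[{"dx":0,"dy":1.2,"dz":0,"twist":0},{"dx":0,"dy":2.4,"dz":0,"twist":0},{"dx":0,"dy":3.6,"dz":0,"twist":0},{"dx":0,"dy":4.8,"dz":0,"twist":0},{"dx":0,"dy":6,"dz":0,"twist":0},{"dx":0,"dy":7.2,"dz":0,"twist":0},{"dx":0,"dy":8.4,"dz":0,"twist":0},{"dx":0,"dy":9.6,"dz":0,"twist":0},{"dx":0,"dy":10.8,"dz":0,"twist":0},{"dx":0,"dy":10.8,"dz":0,"twist":0}]'; python3 go.py .6391 .2191 .0107 83.2
```

```text
time: 55.28
eef_pos: [0.611, 0.2172, 0.0108]
tcp_rot: [0.749, 0.663, -0.0, 0.0]
contact_force: [0.3, 0.4, -0.0]
opening: 0.125
finger_force: 79.0
t 55.27 tcp [0.611  0.2172 0.0108] a 83.05 F [ 0.3  0.4 -0. ] open 0.125 ff 79.0 q [ 0.19  0.48  1.76 -0.    0.9   0.31]
dx 0.53 dy 2.76 dz 0.01 twist -0.1
```

Continue slowly until the back wall stops it.

```bash
python3 -m pendant '[{"dx":0,"dy":0.6,"dz":0,"twist":0},{"dx":0,"dy":1.2,"dz":0,"twist":0},{"dx":0,"dy":1.8,"dz":0,"twist":0},{"dx":0,"dy":2.2,"dz":0,"twist":0},{"dx":0,"dy":2.5,"dz":0,"twist":0},{"dx":0,"dy":2.5,"dz":0,"twist":0}]'; python3 -m pendant '[{"dx":0,"dy":0.2,"dz":0,"twist":0},{"dx":0,"dy":0.4,"dz":0,"twist":0},{"dx":0,"dy":0.6,"dz":0,"twist":0},{"dx":0,"dy":0.6,"dz":0,"twist":0}]'; python3 go.py .6391 .2191 .0107 83.2
```

```text
time: 56.02
eef_pos: [0.6339, 0.2146, 0.0107]
tcp_rot: [0.749, 0.663, -0.002, -0.001]
contact_force: [-4.6, 0.2, 3.6]
opening: 0.121
finger_force: 79.5
time: 56.52
eef_pos: [0.6392, 0.214, 0.0107]
tcp_rot: [0.749, 0.663, -0.002, -0.002]
contact_force: [-7.4, 0.7, 4.7]
opening: 0.12
finger_force: 79.7
t 56.52 tcp [0.6392 0.214  0.0107] a 83.07 F [-7.4  0.7  4.7] open 0.12 ff 79.7 q [0.17 0.53 1.69 0.   0.93 0.29]
dx 0.50 dy -0.07 dz 0.00 twist -0.1
```

```bash
python3 -m pendant '[{"dx":0,"dy":0.2,"dz":0,"twist":0},{"dx":0,"dy":0.4,"dz":0,"twist":0},{"dx":0,"dy":0.4,"dz":0,"twist":0}]'; python3 -m pendant '[{"dx":0,"dy":0.2,"dz":0,"twist":0},{"dx":0,"dy":0.4,"dz":0,"twist":0},{"dx":0,"dy":0.4,"dz":0,"twist":0}]'; python3 go.py .6391 .2191 .0107 83.2
```

```text
time: 56.9
eef_pos: [0.6391, 0.214, 0.0107]
tcp_rot: [0.748, 0.663, -0.007, -0.005]
contact_force: [-18.1, 0.6, 12.9]
opening: 0.122
finger_force: 80.9
time: 57.28
eef_pos: [0.6391, 0.2139, 0.0107]
tcp_rot: [0.748, 0.663, -0.011, -0.009]
contact_force: [-29.5, 0.2, 21.1]
opening: 0.126
finger_force: 82.1
t 57.27 tcp [0.6391 0.2139 0.0107] a 83.11 F [-29.5   0.2  21.1] open 0.126 ff 82.1 q [0.17 0.54 1.67 0.   0.95 0.29]
dx 0.51 dy -0.06 dz -0.00 twist -0.1
```

The case is home against the back wall. Release, lift, and compute the catch push.

```bash
python3 -m pendant '[{"dx":0,"dy":-0.4,"dz":0,"twist":0},{"dx":0,"dy":-0.8,"dz":0,"twist":0},{"dx":0,"dy":-0.9,"dz":0,"twist":0}]'; python3 go.py; python3 -m pendant '[{"dx":0,"dy":0,"dz":0,"twist":0},{"dx":0,"dy":0,"dz":0,"twist":0},{"dx":0,"dy":0,"dz":-3,"twist":0},{"dx":0,"dy":0,"dz":-7,"twist":0},{"dx":-6,"dy":-2,"dz":-8,"twist":0},{"dx":-12,"dy":-4,"dz":-8,"twist":0},{"dx":-18,"dy":-4,"dz":-8,"twist":0},{"dx":-24,"dy":-4,"dz":-8,"twist":0},{"dx":-24,"dy":-4,"dz":-8,"twist":0}]' 40; python3 - <<'E'
from h import *
c=cam('top');P=pts(c);o=np.array([.6798,.2143]);t=np.radians(-6.8);u=np.array([np.cos(t),np.sin(t)]);w=np.array([-np.sin(t),np.cos(t)])
rx=(P[...,:2]-o)@u*1000;ry=(P[...,:2]-o)@w*1000;Z=P[...,2]*1000;dk=c['img'].max(2)<85
m=dk&(Z>15)&(Z<45)&(rx>-90)&(rx<-20)&(np.abs(ry)<70); print('handle rack x',np.percentile(rx[m],[2,98]).round(1),'y',np.percentile(ry[m],[2,98]).round(1),m.sum())
m=(Z>20)&(Z<55)&(rx>-90)&(rx<-15)&(ry<-95)&(ry>-165);print('catch x',np.percentile(rx[m],[2,98]).round(1) if m.sum() else '','y',np.percentile(ry[m],[2,50,98]).round(1) if m.sum() else '',m.sum())
a=[]
for x,y,z in[(-55,-160,80),(-55,-160,22),(-55,-143,22),(-59,-130,22),(-57.5,-113,22),(-47.5,-95,22),(-28.5,-83,22)]:
    p=o+x/1000*u+y/1000*w; a+=[*p.round(4),z/1000,83.2]
import subprocess; subprocess.run(['python3','go.py',*map(str,a)])
E
```

```text
time: 57.65
eef_pos: [0.6393, 0.2139, 0.0107]
tcp_rot: [0.749, 0.663, -0.001, -0.001]
contact_force: [-4.9, 0.3, 1.1]
opening: 0.12
finger_force: 79.4
t 57.65 tcp [0.6393 0.2139 0.0107] a 83.08 F [-4.9  0.3  1.1] open 0.12 ff 79.4 q [0.17 0.53 1.69 0.   0.92 0.29]
time: 58.78
eef_pos: [0.5731, -0.0241, 0.0921]
tcp_rot: [0.751, 0.661, 0.001, 0.002]
contact_force: [0.6, 1.7, 0.7]
opening: 0.401
finger_force: 0.0
t 58.83 tcp [ 0.5731 -0.022   0.0919] a 82.81 F [-0.8  0.1  0.4] open 0.398 ff 0.0 q [-0.22  0.22  1.93 -0.    0.99 -0.09]
dx 8.74 dy 2.23 dz 1.19 twist -0.4
dx 8.74 dy 2.21 dz 6.99 twist -0.4
dx 10.45 dy 2.21 dz 6.99 twist -0.4
dx 11.74 dy 1.80 dz 6.99 twist -0.4
dx 13.44 dy 1.93 dz 6.99 twist -0.4
dx 15.25 dy 2.93 dz 6.99 twist -0.4
dx 16.47 dy 4.82 dz 7.00 twist -0.4
handle rack x [-47.9 -21.8] y [-51.2  45.3] 249
catch x [-31.1 -15.1] y [-128.5 -126.  -120.3] 12
```

```bash
python3 -m pendant '[{"dx":4,"dy":1,"dz":0,"twist":0},{"dx":8.4,"dy":2.2,"dz":0,"twist":0},{"dx":8.4,"dy":2.2,"dz":0,"twist":0},{"dx":8.4,"dy":2.2,"dz":3,"twist":0},{"dx":8.4,"dy":2.2,"dz":6,"twist":0},{"dx":8.4,"dy":2.2,"dz":7,"twist":0},{"dx":8.4,"dy":2.2,"dz":7,"twist":0}]' 0 40; python3 - <<'E'
import numpy as np,subprocess
o=np.array([.6798,.2143]);t=np.radians(-6.8);u=np.array([np.cos(t),np.sin(t)]);w=np.array([-np.sin(t),np.cos(t)]);a=[]
for x,y in[(-55,-143),(-59,-130),(-57.5,-113),(-47.5,-95),(-28.5,-83),(-25,-82)]:
    a+=[*(o+x/1000*u+y/1000*w).round(4),.022,83.2]
subprocess.run(['python3','go.py',*map(str,a)])
E
```

```text
time: 59.7
eef_pos: [0.6037, 0.0613, 0.0208]
tcp_rot: [0.748, 0.663, -0.0, -0.0]
contact_force: [0.1, -0.8, 0.4]
opening: -0.005
finger_force: 0.0
t 59.7 tcp [0.6037 0.0613 0.0208] a 83.08 F [ 0.1 -0.8  0.4] open -0.005 ff 0.0 q [-0.07  0.39  1.87 -0.    0.88  0.06]
dx 1.79 dy 0.25 dz -0.12 twist -0.1
dx 3.09 dy -0.16 dz -0.12 twist -0.1
dx 4.79 dy -0.02 dz -0.12 twist -0.1
dx 6.59 dy 0.98 dz -0.12 twist -0.1
dx 7.80 dy 2.88 dz -0.12 twist -0.1
dx 7.89 dy 3.23 dz -0.12 twist -0.1
```

```bash
python3 -m pendant '[{"dx":1,"dy":0.1,"dz":0,"twist":0},{"dx":2,"dy":0,"dz":0,"twist":0},{"dx":3.1,"dy":-0.1,"dz":0,"twist":0},{"dx":4,"dy":-0.1,"dz":0,"twist":0},{"dx":4.8,"dy":0,"dz":0,"twist":0},{"dx":5.8,"dy":0.5,"dz":0,"twist":0},{"dx":6.6,"dy":1,"dz":0,"twist":0},{"dx":7.2,"dy":1.9,"dz":0,"twist":0},{"dx":7.8,"dy":2.7,"dz":0,"twist":0},{"dx":7.8,"dy":2.7,"dz":0,"twist":0}]'; python3 go.py; python3 -m pendant '[{"dx":0,"dy":0.2,"dz":0,"twist":0},{"dx":0,"dy":0.4,"dz":0,"twist":0},{"dx":0,"dy":0.4,"dz":0,"twist":0}]'; python3 go.py
```

```text
time: 60.95
eef_pos: [0.6413, 0.1357, 0.0215]
tcp_rot: [0.749, 0.663, 0.0, 0.0]
contact_force: [-0.4, -0.5, 0.4]
opening: -0.001
finger_force: 0.0
t 60.95 tcp [0.6413 0.1357 0.0215] a 83.07 F [-0.4 -0.5  0.4] open -0.001 ff 0.0 q [0.05 0.48 1.74 0.   0.92 0.17]
time: 61.32
eef_pos: [0.6436, 0.1349, 0.0212]
tcp_rot: [0.749, 0.663, -0.001, -0.001]
contact_force: [-1.8, -0.3, 0.3]
opening: -0.002
finger_force: 1.1
t 61.33 tcp [0.6436 0.1349 0.0212] a 83.06 F [-1.8 -0.3  0.3] open -0.002 ff 1.1 q [0.05 0.48 1.73 0.   0.92 0.17]
```

Contact is beginning, so I'll press a little more until it stops, then retreat and look.

```bash
python3 -m pendant '[{"dx":0,"dy":0.2,"dz":0,"twist":0},{"dx":0,"dy":0.4,"dz":0,"twist":0},{"dx":0,"dy":0.4,"dz":0,"twist":0}]'; python3 go.py; python3 -m pendant '[{"dx":0,"dy":-1,"dz":0,"twist":0},{"dx":0,"dy":-2.5,"dz":0,"twist":0},{"dx":-3,"dy":-4,"dz":-4,"twist":0},{"dx":-8,"dy":-5,"dz":-8,"twist":0},{"dx":-14,"dy":-5,"dz":-8,"twist":0},{"dx":-20,"dy":-5,"dz":-8,"twist":0},{"dx":-26,"dy":-5,"dz":-8,"twist":0},{"dx":-30,"dy":-5,"dz":-8,"twist":0},{"dx":-30,"dy":-5,"dz":-8,"twist":0}]'; python3 - <<'E'
from h import *
c=cam('top');P=pts(c);o=np.array([.6798,.2143]);t=np.radians(-6.8);u=np.array([np.cos(t),np.sin(t)]);w=np.array([-np.sin(t),np.cos(t)])
rx=(P[...,:2]-o)@u*1000;ry=(P[...,:2]-o)@w*1000;Z=P[...,2]*1000;dk=c['img'].max(2)
save(cv2.resize(c['img'][60:240,60:240],None,fx=3,fy=3),'fin.png')
for y in range(-130,-55,8):
    m=(np.abs(ry-y)<4)&(rx>-75)&(rx<-2)&(Z>22)&(Z<52); print(y,m.sum(),np.median(rx[m]).round(1) if m.sum() else '',np.median(Z[m]).round(0) if m.sum() else '',np.median(dk[m]) if m.sum() else '')
m=(dk<85)&(Z>15)&(Z<45)&(rx>-90)&(rx<-20)&(np.abs(ry)<70); print('handle x',np.percentile(rx[m],[2,98]).round(1),'y',np.percentile(ry[m],[2,98]).round(1))
E
```

```text
time: 61.7
eef_pos: [0.6439, 0.1349, 0.021]
tcp_rot: [0.748, 0.663, -0.005, -0.004]
contact_force: [-12.6, 1.2, 9.4]
opening: 0.004
finger_force: 6.7
t 61.7 tcp [0.6439 0.1349 0.021 ] a 83.09 F [-12.6   1.2   9.4] open 0.004 ff 6.7 q [0.05 0.49 1.73 0.   0.94 0.17]
time: 62.82
eef_pos: [0.5619, -0.1601, 0.1016]
tcp_rot: [0.75, 0.661, 0.0, 0.001]
contact_force: [0.2, 0.5, 0.3]
opening: 0.003
finger_force: 0.0
-130 25 -13.2 43.0 165.0
-122 16 -12.0 44.0 160.0
-114 12 -10.2 38.0 170.0
-106 10 -12.1 40.0 166.0
-98 13 -11.1 40.0 157.0
-90 10 -11.9 40.0 169.0
-82 14 -12.4 41.0 73.5
-74 15 -11.4 41.0 30.0
-66 8 -11.3 41.0 45.0
-58 0   
handle x [-48.  -21.8] y [-50.7  46.1]
```

The catch lies straight across the bay (x ≈ −11 mm from y −130 to −66), the case is home, and the arm is clear.

```bash
python3 -c "
from plant import ctrl
print(ctrl.sign_off())"
```

```text
the job is handed in; nothing more can be done
None
```

I handed the job in after about 63 s on the robot's clock: by my camera and force readings all four sets are folded and flat in the shut case, the case is fully home and the catch is shut across it, but sign-off gave no verdict.

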